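# Set the gap of a came roller to a gauge plate

## Robot

A 7-joint arm with a two-finger parallel gripper is mounted at the origin on a cart in front of the work surface, level with it; the furniture and walls round the work are solid. World frame = base frame: x ahead of the robot, y to its left, z up, the work surface at z = 0. Lengths are in m, angles in degrees, forces in N, time in s.
With the tool pointing down it reaches from about 0.35 to 0.9 m from the base axis. Payload 19.9 kg.
Tool frame: the origin (TCP) lies on the centre line of the jaws, within the pads' length; the fingertips stand nose_length ahead of it and the grasp point (between the pads) is the TCP (nose_length is the distance from the TCP to the fingertips, in m); x points along the fingers, y is the direction in which the jaws open and shut, and the axes are right-handed (so a half turn about x gives the same grasp; the last joint's range is limited). The gripper opens to 94 mm and grips with 3 to 60 N. Pads are 16 mm wide; open, the fingers measure 119 mm over their backs; the gripper's body (75 mm by 177 mm) begins 78 mm behind the grasp point.
Start: joints at [-73.654, 23.915, -0.59, 92.452, 0.269, 63.638, -3.037], TCP at [0.201, 0.592, 0.193] pointing down, gripper open.
Joint ranges: [-161.28, 161.28], [-22.2, 115.67], [-73.04, 71.86], [3.21, 147.25], [-68.34, 248.33], [10.77, 114.83], [-161.83, 161.83]. Speed limits (degrees/s): [108.29, 108.29, 136.94, 136.94, 172.46, 172.46, 172.46].

## Interface

Orientations are given as [roll, pitch, yaw] about the fixed x, y, z axes, in that order (R = Rz(yaw) Ry(pitch) Rx(roll)).
In Python, from rig import * gives the robot as it stands.
- The arm moves only by the tool apply_moves, never from a script. Its argument "commands" is a list of rows, each a list of 3 entries, a list of its own where there are three numbers: the closure, from -1 (fully open) to 1 (shut), then the shift along the tool's x, y, z in mm, then the turn about the tool's x in rad. In form: [[gripper, [dx, dy, dz], yaw], ...]. A call has 1 to 5 rows; each row shifts and turns the commanded pose from where the row before left it, along the tool's axes as they then stand; what a row does not reach is not made up. A row lasts 1/10 s, in which the tool goes at most 50 mm and 8.59 degrees, less where a joint would pass 70% of its speed; a pose out of reach is approached as far as the arm can. A call with a gripper value outside its range is refused whole. The fingers move at their own pace and stop on an object; the grip force is fixed at half the most. Time passes only in rows, so rows that do not move let the fingers close. It gives the time, the measured TCP pose, the force and the opening at its end, in the units of the state.
- state(): the state, without advancing time (a new reading comes with each control period).
- get_image(name): name is "scene" or "side" or "wrist"; returns a dict with "image" (400x640x3 uint8, red, green, blue), "mtx" (3x3 intrinsics, pixels), "pose" (4x4, takes a point from camera to world coordinates). Camera axes: x right, y down, z forward; pixel columns grow to the right and rows downward; lengths in m; the calibration is good to about 2 mm. The wrist camera is an equidistant fisheye: a pixel r from the principal point sees the ray r / f radians off the axis. A picture is of the moment at which its call begins. There is no depth.
- finish_job(): hands the job in, once; it reports no verdict.
The state is a dict: "time_s": time; "q": joint angles; "qvel": joint speeds; "tau": joint torques, N m; "ee_pos": TCP position; "eef_rot": TCP orientation; "contact_force": force on the tool from outside, world axes, zero at the start; "moment": the same for the moment, N m; "finger_gap": finger opening in m.
Only numpy, scipy, OpenCV 4.12 (cv2) and the standard library are available. Lean on these libraries where they do the work, as an engineer would, in place of code of your own. Each camera call takes 0.05 s, during which the arm holds its last target.

## Task

Set the gap of the small bench roller to the gauge plate that lies under its upper roll. Slacken the knurled lock ring by at least half of its travel, turn the knob on top until the roll rests on the plate, and turn the lock ring fully tight again while the plate is still under the roll. Then draw the plate back out along the feed table until it is well clear of the rolls, leave it lying flat on the table, and do not disturb the things lying around the roller.

Things in the scene. Friction and masses are not known exactly. Their poses are not given: they have to be found in the camera images.
- came_roller: Bench roller for flattening lead came: grey frame, steel rolls, bolted down. Origin on the bench under the vertical screw axis; x points from feed table to rolls, y left, z up. Base 205 x 120 x 8 mm (x -140 to 65). Crosshead 46 (x) x 114 (y) mm, top z 80; on it, on the screw axis, lock ring, then knob, to z 125. A fixed crank stands out on the right to y -124 mm, below z 45.
- nip (a point): Middle of the nip, the line (along y) on top of the lower roll right below the upper roll; 30 mm over the bench, on the screw axis. Rolls 20 mm in diameter; the upper one turns freely.
- feed_table (a point): Middle of the feed table's top, 78.5 mm in front (-x of the roller) of the nip, 30 mm over the bench. Steel table 135 mm long (x), 72 mm wide, with a fixed edge guide along each side: inner faces 60 mm apart, tops 4.5 mm above the table.
- ring_grip (a point): Centre of the lock ring, on the vertical screw axis: knurled steel disc 46 mm in diameter and 13 mm high, z 83 to 96 mm over the bench, 3 mm over the crosshead. The fingers must straddle the knob above it.
- lock_ring (a joint): Lock ring angle in rad, 0 = fully tight (a dead stop), 1.6 = slack stop; grows counterclockwise seen from above. It closes a collet on the screw: below about 0.3 the screw is held, above that it is free. Turning takes about 0.1 to 0.15 N m. It stays where it is left. Starts tight.
- knob_grip (a point): Centre of the knob: dark knurled, 30 mm in diameter, z 104 to 125 mm, 8 mm over the ring; keeps its height. Clockwise from above lowers the upper roll, 3 mm per rad. A friction knob: it slips on the screw at about 0.035 N m, so it turns idly while the screw is locked and slips once the roll bears on the plate; turning on does no harm. From the start 0.75 to 1.4 rad lower the roll onto the plate.
- roll_gap (a joint): Height of the upper roll in m: the gap between the rolls is 8 mm + this value (0 = 8 mm gap, -0.003 = 5 mm gap, the plate's thickness); grows upward.
- gauge_plate: Loose bright gauge plate 125 x 56 x 5 mm, 0.22 kg, on the feed table between the edge guides, rear end under the upper roll. Origin at the centre of its underside; x along its length to the rolls. Its top is z 35 mm, 0.5 mm above the guides, so its sides cannot be gripped: press on it from above (15 to 25 N) and drag. Its ground top grips (friction about 0.9); it slides on the table (0.15).
- plate_rear (a point): Middle of the gauge plate's rear end face (the end under the roll), at half thickness; 62.5 mm from the plate's origin along its x. Starts 11 to 19 mm past the nip.
- came_strip: Bystander: loose strip of lead came 10 x 85 x 6 mm, left of the feed table. Origin at the centre of its underside.
- solder_reel: Bystander: reel of solder, 60 mm in diameter, 30 mm high, left of the roller. Origin at the centre of its underside.
- marker: Bystander: marker pen 14 x 136 x 14 mm, right of the feed table. Origin at the centre of its underside.
- lead_brush: Bystander: wooden brush 24 x 130 x 26 mm behind the roller. Origin at the centre of its underside.
Mind the look-alikes: they are no part of the job. Of the things shaped like the gauge_plate, the aluminium one is meant.

How it is judged (in metres and radians):
On the way, in this order (a step that is already met when the one before it is completed fails the run):
1. the lock ring is slackened, the roll still up (value of joint lock_ring above 0.7 rad and value of joint roll_gap above -0.0013 m), for 0.1 s.
2. the roll is lowered onto the plate, the ring still slack (value of joint roll_gap between -0.004 and -0.002 m and value of joint lock_ring above 0.5 rad and x of plate_rear in the frame of came_roller above 0.004 m), for 0.2 s.
3. the lock ring is tight again, the plate still under the roll (value of joint roll_gap between -0.004 and -0.002 m and value of joint lock_ring below 0.15 rad and x of plate_rear in the frame of came_roller above 0.004 m), for 0.2 s.
At the end, for the whole second after the job is handed in: The roll gap is 5 mm (4 to 6 mm allowed), the lock ring is tight (under 0.15 rad from its stop), and the gauge plate lies still and flat on the feed table (tilt under 0.05 rad, underside within 1.5 mm of the table top) with its rear end at least 12 mm in front of the nip (value of joint roll_gap between -0.004 and -0.002 m and value of joint lock_ring below 0.15 rad and x of plate_rear in the frame of came_roller below -0.012 m and z of gauge_plate in the frame of came_roller between 0.0285 and 0.0315 m and angle between gauge_plate's own z axis and vertical below 0.05 rad and linear speed of gauge_plate below 0.01 m/s); the robot touches nothing.
It fails at once if a bystander is shifted by more than 15 mm (distance of any of came_strip, solder_reel, marker, lead_brush from where it was at the start of the episode above 0.015 m).
It also fails if it takes over 70 s, if anything falls off the work surface, if the arm or the gripper's body presses on something with over 40 N, if the wrist force passes 120 N, or if a joint passes its speed limit or range.

## Working session

There is one attempt and no reset: what is moved stays moved. The work goes in short steps, Python scripts to look and compute and a tool call to move; the robot and the scene stay as the last step left them, time stands still between calls to the robot, and variables do not carry over. Pictures are saved under pics/ and viewed, and the job is handed in when it is done.

Besides the shell and the picture viewer there is one more tool, called as name(argument=value, ...), one argument or row to a line, values as JSON. apply_moves: Moves the arm, as the interface text tells. Its arguments: {"type":"object","properties":{"commands":{"type":"array","items":{"type":"array"}}},"required":["commands"]}

```bash
ls; mkdir -p pics; python3 - <<'E'
from rig import *
import cv2
s=state()
for k,v in s.items(): print(k,v)
for n in ("scene","side","wrist"):
    d=get_image(n); cv2.imwrite(f"pics/a_{n}.png",d["image"][:,:,::-1]); print(n,d["mtx"].tolist(),d["pose"].round(4).tolist())
E
```

```text
pics
time_s 0.0
q [-73.65218031  23.94823822  -0.59114405  92.48406962   0.26830003
  63.63810366  -3.03721843]
qvel [-0.02122653  0.00408812 -0.00165237  0.01970572 -0.05899661 -0.05924569
 -0.01114496]
tau [-3.48207450e-04 -8.51247883e+01  6.38449956e-01 -4.25990438e+01
 -4.89104586e-02  1.85683009e-02  9.79439301e-05]
ee_pos [0.20052437 0.59155517 0.19223373]
eef_rot [ -86.70840251   89.93096886 -105.43375767]
contact_force [0.30797019 0.21323805 0.33875159]
moment [-0.01949948 -0.03867754  0.02067155]
finger_gap 0.09389760606132427
scene [[376.18878701392015, 0.0, 319.9455091867954], [0.0, 376.18878701392015, 204.4320302348348], [0.0, 0.0, 1.0]] [[-0.7102, -0.5074, 0.488, 0.1305], [-0.704, 0.5105, -0.4938, 0.3058], [0.0015, -0.6942, -0.7198, 0.6936], [0.0, 0.0, 0.0, 1.0]]
side [[455.02451995951657, 0.0, 312.8031744376334], [0.0, 455.02451995951657, 192.50491164530712], [0.0, 0.0, 1.0]] [[0.9598, -0.1871, 0.2093, 0.34], [-0.2803, -0.598, 0.7509, -0.9518], [-0.0154, -0.7793, -0.6264, 0.8089], [0.0, 0.0, 0.0, 1.0]]
wrist [[309.70691628693146, 0.0, 317.9647877266363], [0.0, 309.70691628693146, 201.53793100575632], [0.0, 0.0, 1.0]] [[0.3221, 0.9181, 0.2309, 0.1336], [0.9467, -0.3119, -0.0803, 0.6137], [-0.0017, 0.2445, -0.9697, 0.3847], [0.0, 0.0, 0.0, 1.0]]
```

View pics/a_scene.png

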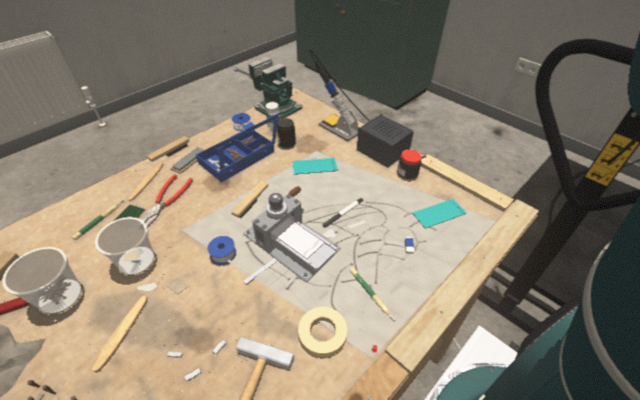

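View pics/a_side.png

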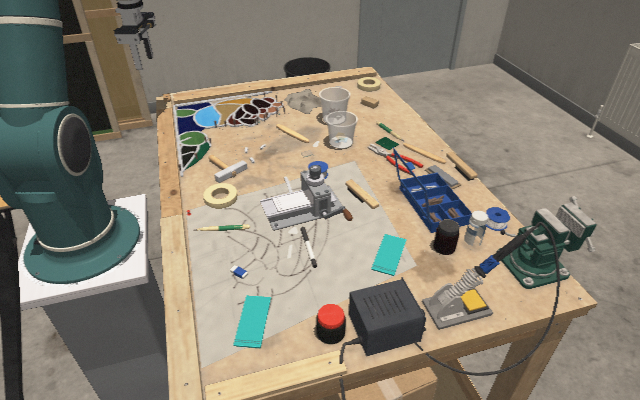

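View pics/a_wrist.png

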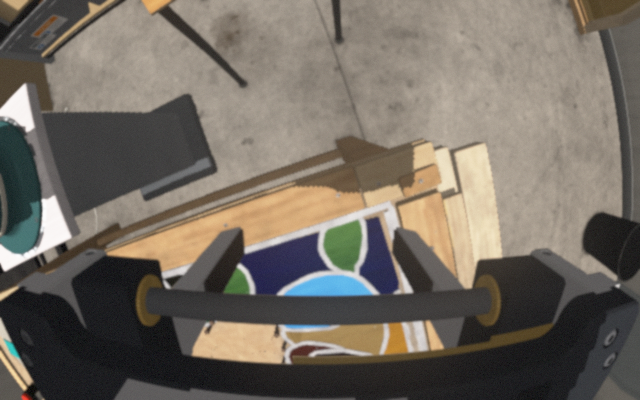

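The candidates are the bright plate in the roller at scene (305,245), the turquoise plate at scene (315,166), and the turquoise plate at scene (440,213). The description (aluminium, on the feed table) picks the one in the roller, so I'll check it in a close crop.

```bash
python3 - <<'E'
import cv2
a=cv2.imread("pics/a_scene.png")[170:290,200:380]; b=cv2.imread("pics/a_side.png")[150:240,250:390]
cv2.imwrite("pics/b1.png",cv2.resize(a,None,fx=4.4,fy=4.4,interpolation=cv2.INTER_CUBIC))
cv2.imwrite("pics/b2.png",cv2.resize(b,None,fx=5.6,fy=5.6,interpolation=cv2.INTER_CUBIC))
E
```

```text
(no output)
```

View pics/b1.png

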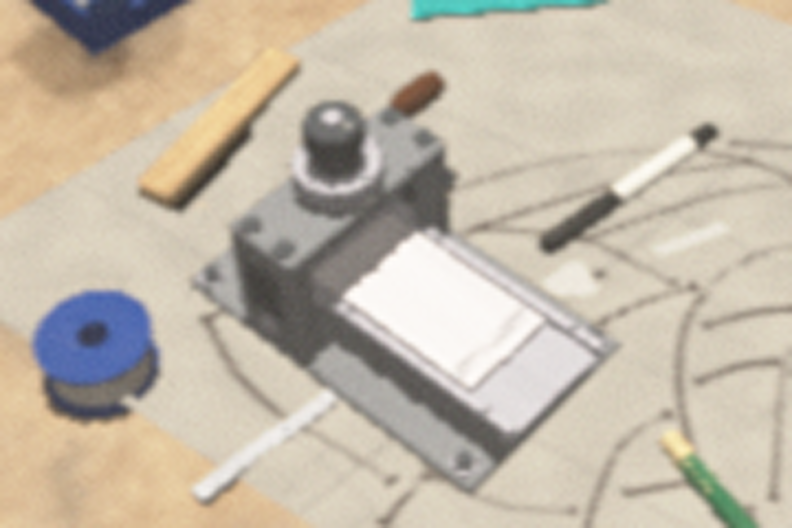

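View pics/b2.png

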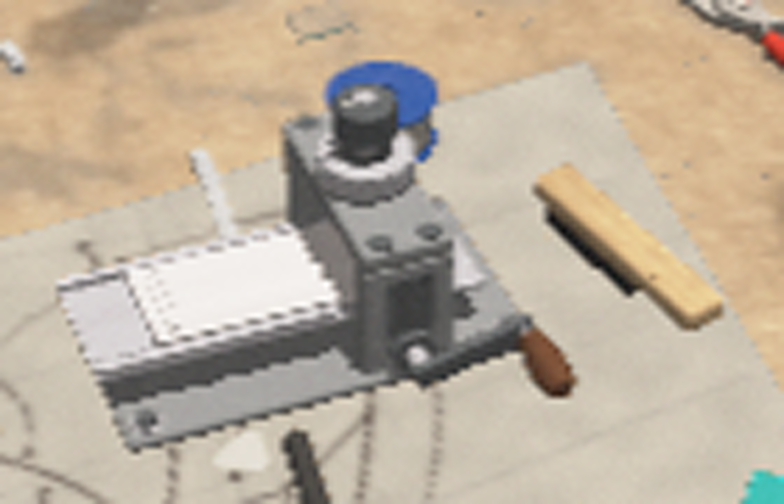

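```bash
cat > h.py <<'E'
import numpy as np, cv2
from scipy.optimize import least_squares
def proj(d,P):
    T=np.linalg.inv(d["pose"]); p=T[:3,:3]@np.atleast_2d(P).T+T[:3,3:]
    u=d["mtx"]@p; return (u[:2]/u[2]).T
def rz(a): c,s=np.cos(a),np.sin(a); return np.array([[c,-s,0],[s,c,0],[0,0,1]])
def w(p,L): return (rz(p[2])@np.atleast_2d(L).T).T+np.array([p[0],p[1],0])
E
python3 - <<'E'
from rig import *
from h import *
ds=get_image("scene"); dd=get_image("side")
S=[((470,490),(-.140,.060,.008)),((445,150),(-.023,-.057,.08)),((303,265),(-.023,.057,.08)),((235,226),(.023,.057,.08)),((333,118),(0,0,.125)),((195,283),(.065,.060,.008)),((617,345),(-.146,-.036,.0345)),((508,462),(-.146,.036,.0265))]
D=[((135,450),(-.140,-.060,.006)),((350,262),(-.023,-.057,.08)),((450,248),(.023,-.057,.08)),((287,122),(-.023,.057,.08)),((365,98),(0,0,.125)),((60,288),(-.146,.036,.0345)),((97,368),(-.146,-.036,.0345)),((532,322),(.065,-.060,.008))]
us=np.array([s[0] for s in S])/4.4+[200,170]; ud=np.array([s[0] for s in D])/5.6+[250,150]
LS=np.array([s[1] for s in S]); LD=np.array([s[1] for s in D])
f=lambda p:np.r_[(proj(ds,w(p,LS))-us).ravel(),(proj(dd,w(p,LD))-ud).ravel()]
best=min((least_squares(f,[.5,-.1,a],loss='soft_l1') for a in np.arange(0,6.2,.5)),key=lambda r:r.cost)
print(best.x,np.degrees(best.x[2]),best.cost);print(f(best.x).reshape(-1,2).round(1))
print(w(best.x,[[0,0,.1],[-.0785,0,.03]]))
E
```

```text
[ 0.59951244 -0.03472454  0.07496397] 4.29511884043639 25.595133510357403
[[ 0.4 -0.2]
 [ 1.4 -2.4]
 [-2.6  0.6]
 [-1.8 -1.1]
 [ 0.3 -0.4]
 [-1.8 -1.7]
 [-2.  -1. ]
 [ 1.3 -4.5]
 [-2.6 -0.3]
 [ 1.  -0.5]
 [-0.1 -2.2]
 [-2.6 -0.2]
 [-1.4  0.1]
 [-2.4 -1.7]
 [-1.5  0.8]
 [ 0.   2.6]]
[[ 0.59951244 -0.03472454  0.1       ]
 [ 0.52123291 -0.0406037   0.03      ]]
```

The aluminium plate is in the roller: it is the white one between the guides, at scene (303,245) and side (290,200). The turquoise ones are decoys. The roller sits near (0.600, -0.035) at a yaw of about 4.3°. Next I'll plan the approach.

```bash
cat >> h.py <<'E'
from scipy.spatial.transform import Rotation as Ro
def Rt(s): return Ro.from_euler('xyz',s["eef_rot"],degrees=True).as_matrix()
def loc(s,target): return (Rt(s).T@(np.array(target)-s["ee_pos"])*1000).round(1)
def jaw(s): R=Rt(s); return np.degrees(np.arctan2(R[1,1],R[0,1]))
E
python3 - <<'E'
import rig
from rig import *
from h import *
print([n for n in dir(rig) if not n.startswith('__')])
try: print(nose_length)
except Exception as e: print(e)
s=state(); print(s["time_s"],Rt(s).round(3)); print(jaw(s)); print(loc(s,[.60,-.035,.25]))
E
```

```text
['IKError', 'finish_job', 'get_image', 'nose_length', 'state']
0.019
0.25 [[-0.     0.321  0.947]
 [-0.001  0.947 -0.321]
 [-1.    -0.001  0.   ]]
71.27633863880767
[ -57.1 -465.4  579.5]
```

apply_moves(
  commands=[
    [-1, [-20, -20, 25], 0],
    [-1, [-20, -30, 38], 0],
    [-1, [-17, -30, 38], 0],
    [-1, [0, -30, 38], 0],
    [-1, [0, -30, 38], 0],
  ],
)

```text
time_s: 0.75
ee_pos: [0.3223, 0.4038, 0.249]
eef_rot: [77.3, 89.9, 58.6]
contact_force: [1.0, 0.5, 0.5]
finger_gap: 0.094
```

apply_moves(
  commands=[
    [-1, [0, -30, 38], 0],
    [-1, [0, -30, 38], 0],
    [-1, [0, -30, 38], 0],
    [-1, [0, -30, 38], 0],
    [-1, [0, -30, 38], 0],
  ],
)

```text
time_s: 1.25
ee_pos: [0.4539, 0.2005, 0.2488]
eef_rot: [59.5, 90.0, 40.7]
contact_force: [1.1, 0.5, 0.2]
finger_gap: 0.0939
```

apply_moves(
  commands=[
    [-1, [0, -30, 38], 0],
    [-1, [0, -30, 38], 0],
    [-1, [0, -30, 38], 0],
    [-1, [0, -30, 38], 0],
    [-1, [0, -26, 25], 0],
  ],
)

```text
time_s: 1.75
ee_pos: [0.5751, 0.0046, 0.2485]
eef_rot: [-50.6, 90.0, -69.4]
contact_force: [-0.4, 1.0, -0.2]
finger_gap: 0.0945
```

```bash
python3 - <<'E'
from rig import *
from h import *
s=state(); print(s["time_s"],s["ee_pos"],s["q"],jaw(s),s["contact_force"]); print(loc(s,[.60,-.035,.25]))
E
```

```text
1.75 [0.57514643 0.00455109 0.24846406] [-23.54585451  17.00720912  24.85143532  96.68799097  -7.57721166
  67.96007424  74.40386872] 71.20537761344865 [-0.41524893  1.00608298 -0.22153977]
[ -1.5 -29.4  36.3]
```

apply_moves(
  commands=[
    [-1, [0, -29, 36], 0],
    [-1, [0, 0, 0], 0.149],
    [-1, [0, 0, 0], 0.149],
    [-1, [0, 0, 0], 0.149],
    [-1, [0, 0, 0], 0.149],
  ],
)

```text
time_s: 2.25
ee_pos: [0.5987, -0.0319, 0.2484]
eef_rot: [-105.2, 90.0, -158.4]
contact_force: [1.0, 0.2, 0.3]
finger_gap: 0.0941
```

apply_moves(
  commands=[
    [-1, [0, 0, 0], 0.149],
    [-1, [0, 0, 0], 0.149],
    [-1, [0, 0, 0], 0.149],
    [-1, [0, 0, 0], 0.149],
    [-1, [0, 0, 0], 0.149],
  ],
)

```text
time_s: 2.75
ee_pos: [0.5987, -0.0317, 0.2485]
eef_rot: [-85.7, 90.0, 178.4]
contact_force: [-0.3, 1.1, -0.5]
finger_gap: 0.0941
```

```bash
python3 - <<'E'
from rig import *
from h import *
d=get_image("wrist"); cv2.imwrite("pics/c.png",d["image"][:,:,::-1]); print(d["pose"].round(3))
s=state(); print(s["time_s"],s["ee_pos"],s["q"],jaw(s),s["contact_force"],s["moment"]); print(loc(s,[.60,-.035,.25]))
E
```

```text
[[ 0.995 -0.101 -0.025  0.606]
 [-0.104 -0.964 -0.244  0.038]
 [-0.     0.245 -0.97   0.441]
 [ 0.     0.     0.     1.   ]]
2.8 [ 0.59875151 -0.0316293   0.24841369] [-30.54095491  22.35753525  40.52692519  93.5409167  -15.26944315
  69.78376201   6.70613325] -6.475204184169809 [ 0.06495471  0.36767796 -0.12957205] [-0.08852004  0.11575964  0.01878598]
[-1.6  1.6  3.2]
```

View pics/c.png

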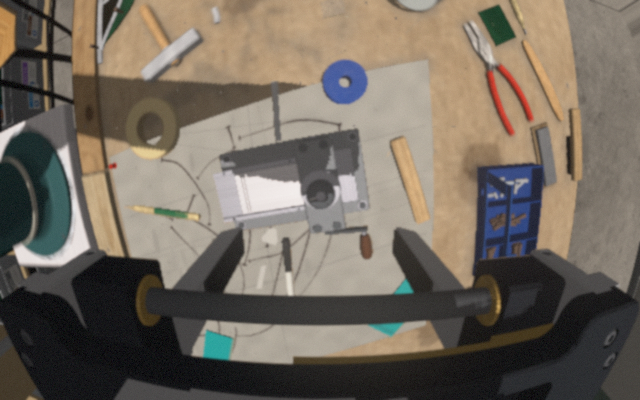

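```bash
python3 - <<'E'
import cv2
a=cv2.imread("pics/c.png")[115:255,205:385]
cv2.imwrite("pics/c1.png",cv2.resize(a,None,fx=4.2,fy=4.2,interpolation=cv2.INTER_CUBIC))
E
```

```text
(no output)
```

View pics/c1.png

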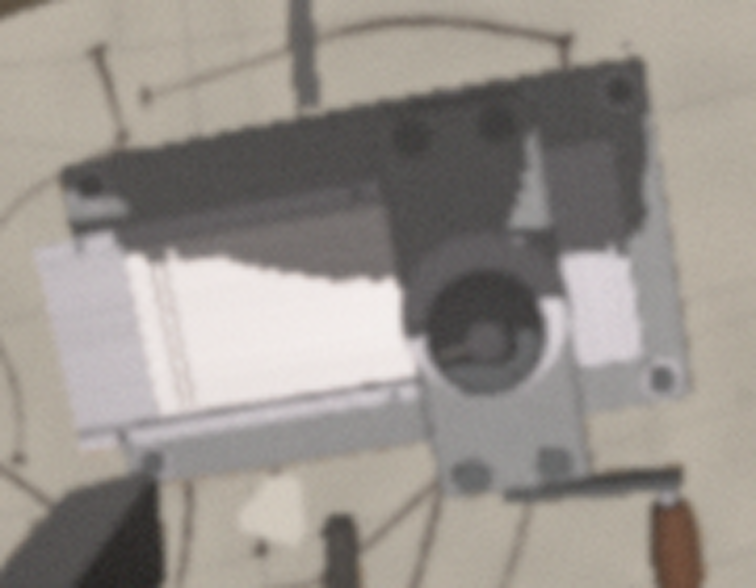

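```bash
cat >> h.py <<'E'
def fproj(d,P):
    T=np.linalg.inv(d["pose"]); p=(T[:3,:3]@np.atleast_2d(P).T+T[:3,3:])
    r=np.hypot(p[0],p[1]); th=np.arctan2(r,p[2]); m=d["mtx"]
    return np.c_[m[0,2]+m[0,0]*th*p[0]/r, m[1,2]+m[1,1]*th*p[1]/r]
E
python3 - <<'E'
from rig import *
from h import *
d=get_image("wrist")
S=[((640,60),(.065,.060,.008)),((690,392),(.065,-.060,.008)),((62,172),(-.14,.06,.008)),((443,495),(-.023,-.057,.08)),((588,470),(.023,-.057,.08)),((487,333),(0,0,.125)),((38,252),(-.146,.036,.030)),((82,445),(-.146,-.036,.030))]
u=np.array([s[0] for s in S])/4.2+[205,115]; L=np.array([s[1] for s in S])
f=lambda p:(fproj(d,w(p,L))-u).ravel()
r=least_squares(f,[.6,-.035,.075],loss='soft_l1');print(r.x,np.degrees(r.x[2]),f(r.x).reshape(-1,2).round(1))
E
```

```text
[ 0.6010056  -0.03441847  0.07059813] 4.044975150286773 [[ 0.5 -2.9]
 [ 1.7 -0.1]
 [-2.6 -1.4]
 [-0.2  1.2]
 [ 1.9  0.6]
 [-0.5  0.5]
 [-1.8 -1.2]
 [ 0.1  1.4]]
```

apply_moves(
  commands=[
    [-1, [0, 0, 0], 0.13],
    [-1, [0, 0, 0], 0.13],
    [-1, [0, 0, 0], 0.13],
    [-1, [0, 0, 0], 0.13],
    [-1, [20, 0, 0], 0],
  ],
)

```text
time_s: 3.35
ee_pos: [0.5999, -0.0319, 0.2301]
eef_rot: [125.7, 89.8, 0.4]
contact_force: [1.0, -0.3, -0.9]
finger_gap: 0.094
```

```bash
python3 - <<'E'
from rig import *
from h import *
s=state(); print(s["time_s"],s["ee_pos"],s["q"],jaw(s),s["contact_force"],s["moment"]); print(loc(s,[.6005,-.0346,.103]))
E
```

```text
3.35 [ 0.59987125 -0.03189388  0.23005613] [-34.30605911  24.84280655  46.25942627  94.97881008 -19.10978749
  68.22798436 -18.89047894] -35.33010364946532 [ 1.01447124 -0.25064035 -0.90621366] [-0.04810698  0.04897982  0.00956822]
[127.1   1.8   2.1]
```

apply_moves(
  commands=[
    [-1, [40, 2, 2], 0],
    [-1, [40, 0, 0], 0],
    [-1, [30, 0, 0], 0],
    [-1, [15, 0, 0], 0],
    [-1, [0, 0, 0], 0],
  ],
)

```text
time_s: 3.85
ee_pos: [0.5985, -0.0346, 0.1022]
eef_rot: [-47.4, 89.9, -172.6]
contact_force: [0.4, -0.0, 0.6]
finger_gap: 0.0941
```

```bash
python3 - <<'E'
from rig import *
from h import *
s=state(); print(s["time_s"],s["ee_pos"],jaw(s),s["contact_force"],s["moment"]); print(loc(s,[.6005,-.0346,.103]))
for n in ("scene","side"):
    d=get_image(n); print(n); 
    im=d["image"][:,:,::-1]; im=im[150:290,200:380] if n=="scene" else im[130:240,240:390]
    cv2.imwrite(f"pics/d_{n}.png",cv2.resize(im,None,fx=4,fy=4,interpolation=cv2.INTER_CUBIC))
E
```

```text
3.85 [ 0.59847601 -0.03459471  0.10223923] -35.20260339559029 [ 0.43154498 -0.04799772  0.60376361] [-0.01230064  0.07241135 -0.00677508]
[-0.8  1.7 -1.2]
scene
side
```

View pics/d_scene.png

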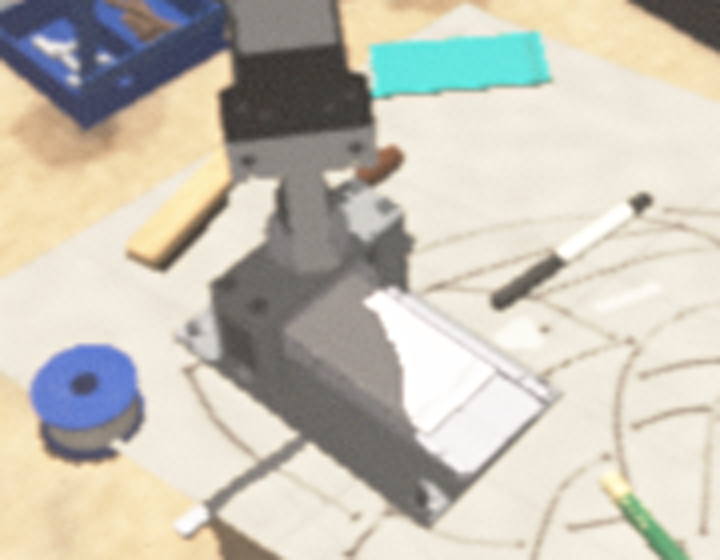

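View pics/d_side.png

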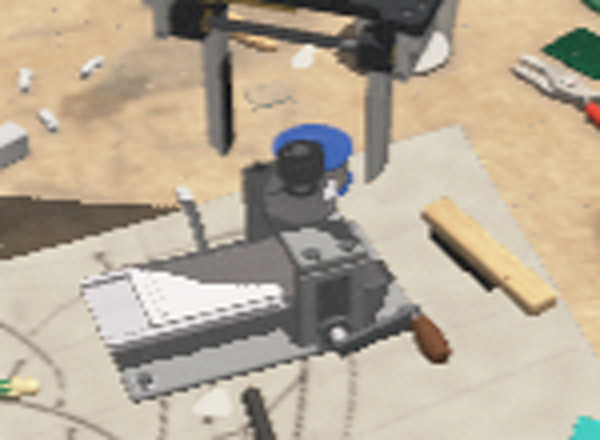

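```bash
python3 - <<'E'
from rig import *
from h import *
s=state(); print(s["time_s"],s["ee_pos"]); R=Rt(s); d=get_image("side"); e=get_image("scene")
for y in (-.047,0,.047):
    P=np.array(s["ee_pos"])+R@[.019,y,0]; print(P.round(3),(proj(d,P)-[240,130])*4,(proj(e,P)-[200,150])*4)
p=[.6005,-.0346,.073]
for L in ([0,0,.125],[0,0,.0895],[-.146,-.036,.03]): print(L,(proj(d,w(p,L))-[240,130])*4,(proj(e,w(p,L))-[200,150])*4)
cv2.imwrite("pics/e.png",cv2.resize(d["image"][60:240,220:420,::-1],None,fx=3.3,fy=3.3))
E
```

```text
3.95 [ 0.59991701 -0.03482242  0.10473614]
[ 0.562 -0.008  0.086] [[229.53192619 186.10617487]] [[317.82144391 298.77600499]]
[ 0.6   -0.035  0.086] [[296.52177722 199.15967789]] [[309.36463967 235.52935783]]
[ 0.638 -0.062  0.086] [[364.91286987 212.48622393]] [[301.5339507  176.96529418]]
[0, 0, 0.125] [[296.43311101 150.19615311]] [[302.4983651  184.98870329]]
[0, 0, 0.0895] [[297.16736374 194.23434152]] [[307.84666307 230.55260582]]
[-0.146, -0.036, 0.03] [[104.92675174 350.48996003]] [[550.88861217 394.294359  ]]
```

View pics/e.png

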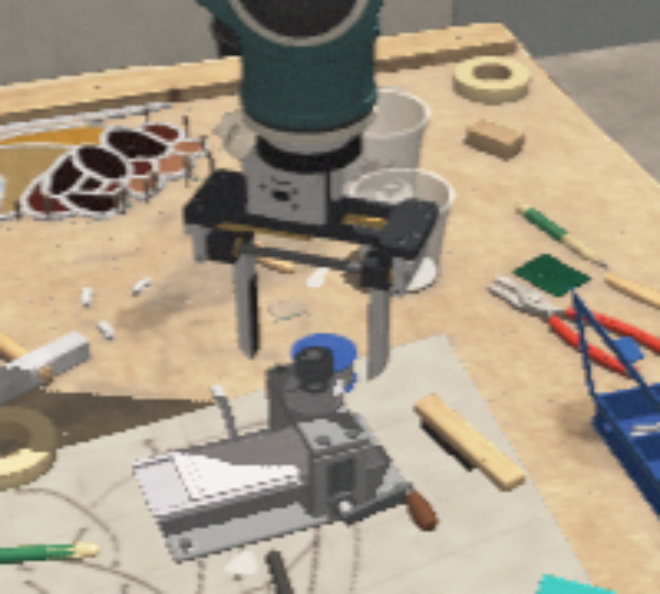

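```bash
python3 - <<'E'
from rig import *
from h import *
d=get_image("wrist"); cv2.imwrite("pics/f.png",d["image"][:,:,::-1]); print(d["pose"].round(4).tolist(), state()["ee_pos"])
# z offset fit on picture c
d=dict(d); P=np.eye(4); P[:3]=[[.995,-.101,-.025,.606],[-.104,-.964,-.244,.038],[0,.245,-.97,.441]]; d["pose"]=P
S=[((640,60),(.065,.060,.008)),((690,392),(.065,-.060,.008)),((62,172),(-.14,.06,.008)),((443,495),(-.023,-.057,.08)),((588,470),(.023,-.057,.08)),((487,333),(0,0,.125)),((38,252),(-.146,.036,.030)),((82,445),(-.146,-.036,.030))]
u=np.array([s[0] for s in S])/4.2+[205,115]; L=np.array([s[1] for s in S])
def f(p):
    W=w(p,L); W[:,2]+=p[3]; return (fproj(d,W)-u).ravel()
r=least_squares(f,[.6,-.035,.075,0]);print(r.x,np.degrees(r.x[2]),f(r.x).reshape(-1,2).round(1))
E
```

```text
[[0.8155, -0.5618, -0.1392, 0.6405], [-0.5788, -0.7907, -0.1996, 0.0222], [0.0021, 0.2433, -0.9699, 0.2976], [0.0, 0.0, 0.0, 1.0]] [ 0.60007019 -0.03456584  0.10499794]
[ 0.60061407 -0.0372093   0.07500115 -0.01023987] 4.297249315431948 [[-0.5 -0.8]
 [-0.   0.2]
 [-0.5 -0.8]
 [-0.5  0.4]
 [ 0.6  0.2]
 [-0.9  0.9]
 [ 0.4 -1. ]
 [ 1.7  0.5]]
```

View pics/f.png

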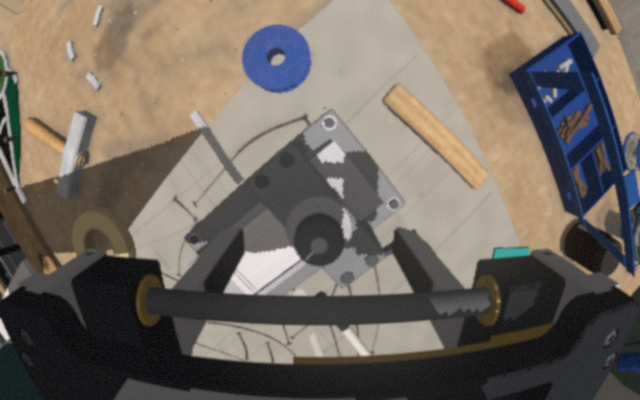

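apply_moves(
  commands=[
    [-0.1, [0, 0, 0], 0],
    [-0.1, [0, 0, 0], 0],
    [-0.1, [0, 0, 0], 0],
  ],
)

```text
time_s: 4.4
ee_pos: [0.5994, -0.0345, 0.1038]
eef_rot: [127.0, 90.0, 1.7]
contact_force: [0.6, 0.6, -0.8]
finger_gap: 0.0732
```

```bash
python3 - <<'E'
from rig import *
from h import *
d=get_image("side"); e=get_image("wrist")
cv2.imwrite("pics/g.png",cv2.resize(d["image"][110:230,260:400,::-1],None,fx=5,fy=5,interpolation=cv2.INTER_CUBIC))
cv2.imwrite("pics/g2.png",cv2.resize(e["image"][150:350,200:440,::-1],None,fx=3,fy=3,interpolation=cv2.INTER_CUBIC))
s=state();R=Rt(s); g=s["finger_gap"]/2;print(s["finger_gap"],s["ee_pos"])
for y in (-g,0,g):
    for x in (0,.019):
        P=np.array(s["ee_pos"])+R@[x,y,0]; print(x,y,((proj(d,P)-[260,110])*5).round(),((fproj(e,P)-[200,150])*3).round())
E
```

```text
0.06488691646392161 [ 0.59927992 -0.03457484  0.10362523]
0 -0.032443458231960806 [[210. 310.]] [[206. 249.]]
0.019 -0.032443458231960806 [[211. 339.]] [[218. 222.]]
0 0 [[269. 322.]] [[352. 249.]]
0.019 0 [[269. 351.]] [[352. 222.]]
0 0.032443458231960806 [[328. 333.]] [[499. 248.]]
0.019 0.032443458231960806 [[328. 362.]] [[487. 222.]]
```

View pics/g.png

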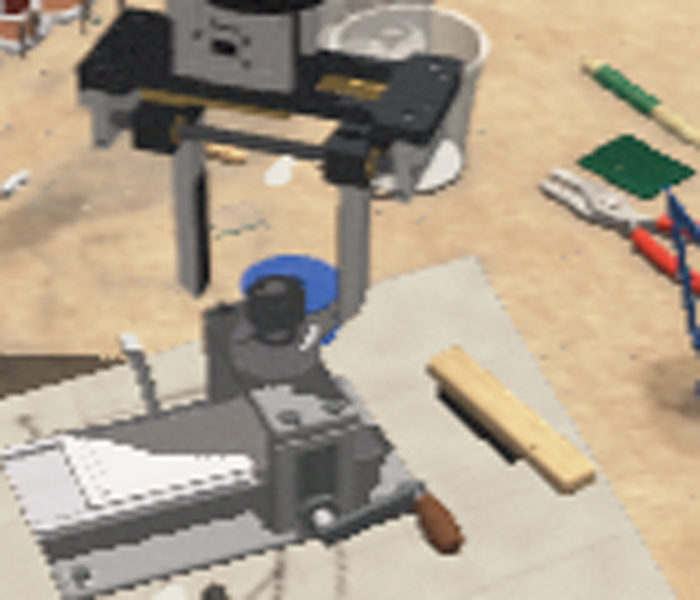

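View pics/g2.png

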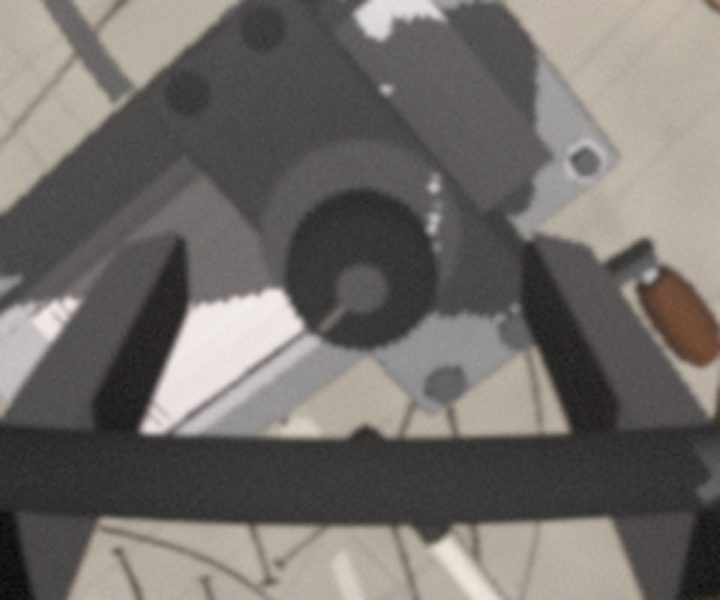

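apply_moves(
  commands=[
    [-0.1, [0, 0, 0], 0],
    [-0.1, [0, 0, 0], 0],
    [-0.1, [0, 0, 0], 0],
  ],
)

```text
time_s: 4.8
ee_pos: [0.5993, -0.0346, 0.1035]
eef_rot: [29.5, 90.0, -95.9]
contact_force: [0.7, 0.4, -0.2]
finger_gap: 0.0521
```

```bash
cat > lk.py <<'E'
from rig import *
from h import *
import sys
n=sys.argv[1]
d=get_image("side"); e=get_image("wrist")
a=cv2.resize(d["image"][110:230,260:400,::-1],None,fx=5,fy=5,interpolation=cv2.INTER_CUBIC)
b=cv2.resize(e["image"][150:350,200:440,::-1],None,fx=3,fy=3,interpolation=cv2.INTER_CUBIC)
s=state();R=Rt(s); g=s["finger_gap"]/2;print(s["time_s"],s["finger_gap"],s["ee_pos"],jaw(s),s["contact_force"].round(1),s["moment"].round(2))
for x,c in ((0,(0,0,255)),(.019,(0,255,0)),(-.019,(255,0,0))):
  for y in (-g,g):
    P=np.array(s["ee_pos"])+R@[x,y,0]
    cv2.circle(a,tuple(((proj(d,P)[0]-[260,110])*5).astype(int)),3,c,-1)
    cv2.circle(b,tuple(((fproj(e,P)[0]-[200,150])*3).astype(int)),3,c,-1)
cv2.imwrite(f"pics/{n}_s.png",a); cv2.imwrite(f"pics/{n}_w.png",b)
E
python3 lk.py i
```

```text
4.9 0.051612923248044285 [ 0.5992658  -0.03458329  0.10350876] -35.3488550124396 [ 0.2  0.2 -0.3] [-0.08  0.08 -0.  ]
```

View pics/i_s.png

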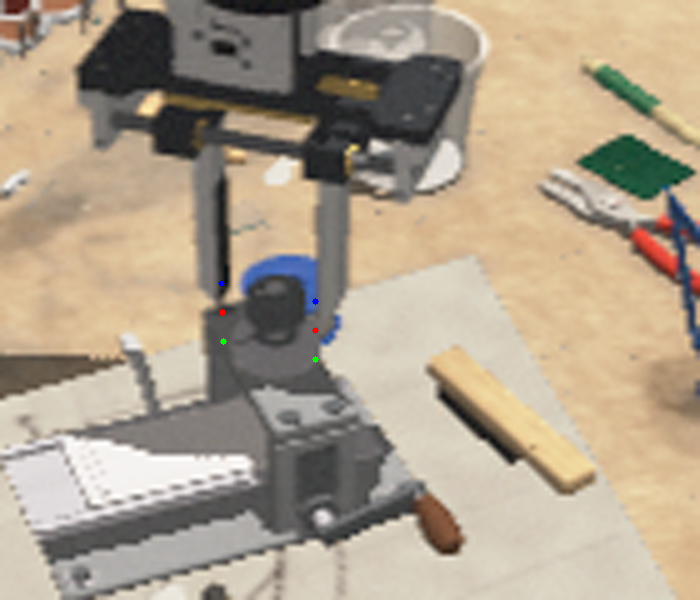

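View pics/i_w.png

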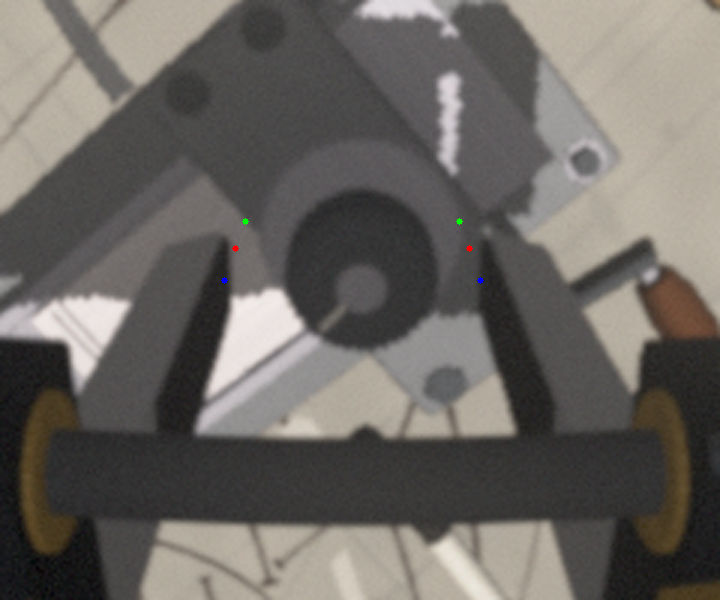

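apply_moves(
  commands=[
    [-0.25, [0, 0, 0], 0],
    [-0.25, [2, 0, 0], 0],
    [-0.25, [2, 0, 0], 0],
    [-0.25, [0, 0, 0], 0],
  ],
)

```text
time_s: 5.3
ee_pos: [0.5991, -0.0345, 0.0992]
eef_rot: [-41.0, 90.0, -166.4]
contact_force: [0.8, -0.3, -1.1]
finger_gap: 0.0588
```

apply_moves(
  commands=[
    [-0.25, [2, 0, 0], 0],
    [-0.25, [2, 0, 0], 0],
    [-0.25, [0, 0, 0], 0],
  ],
)

```text
time_s: 5.6
ee_pos: [0.5991, -0.0346, 0.0952]
eef_rot: [-35.9, 90.0, -161.3]
contact_force: [0.5, 0.4, 0.1]
finger_gap: 0.0588
```

```bash
python3 lk.py j
```

```text
5.7 0.0585086382294661 [ 0.59923521 -0.03458379  0.09547971] -35.352634864709145 [-0.2 -1.   1. ] [-0.12  0.11 -0.03]
```

View pics/j_s.png

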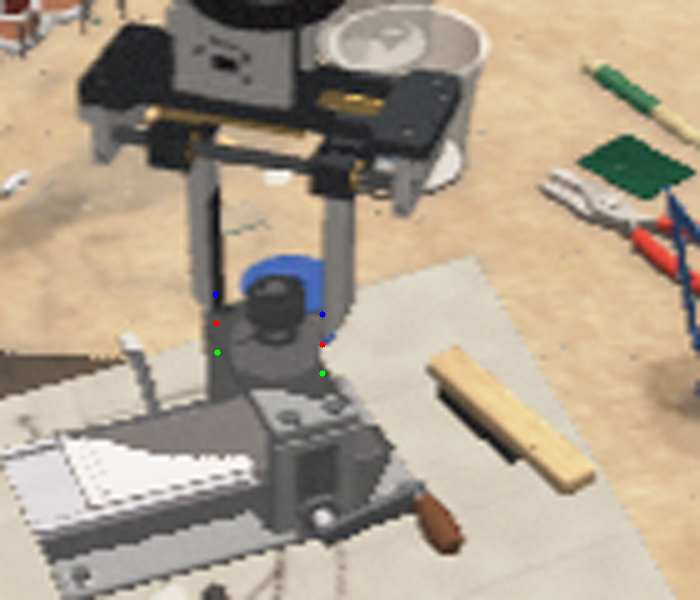

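apply_moves(
  commands=[
    [-0.25, [3, 0, 0], 0],
    [-0.25, [3, 0, 0], 0],
    [-0.25, [0, 0, 0], 0],
  ],
)

```text
time_s: 6.0
ee_pos: [0.599, -0.0346, 0.089]
eef_rot: [-42.5, 90.0, -167.8]
contact_force: [-0.3, 0.5, 0.2]
finger_gap: 0.0587
```

apply_moves(
  commands=[
    [-0.25, [2, 0, 0], 0],
    [-0.25, [2, 0, 0], 0],
    [-0.25, [0, 0, 0], 0],
  ],
)

```text
time_s: 6.3
ee_pos: [0.5991, -0.0345, 0.0853]
eef_rot: [-42.8, 90.0, -168.2]
contact_force: [0.8, 0.2, -0.4]
finger_gap: 0.0589
```

```bash
python3 lk.py k
```

```text
6.4 0.058516345456154036 [ 0.5992533  -0.03459818  0.0855007 ] -35.354228673274584 [ 0.  -0.2 -0.7] [-0.02  0.11 -0.04]
```

View pics/k_s.png

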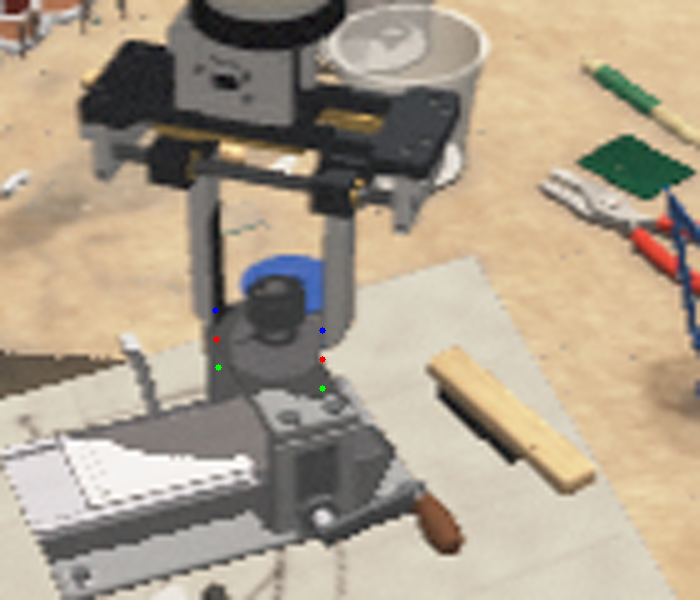

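View pics/k_w.png

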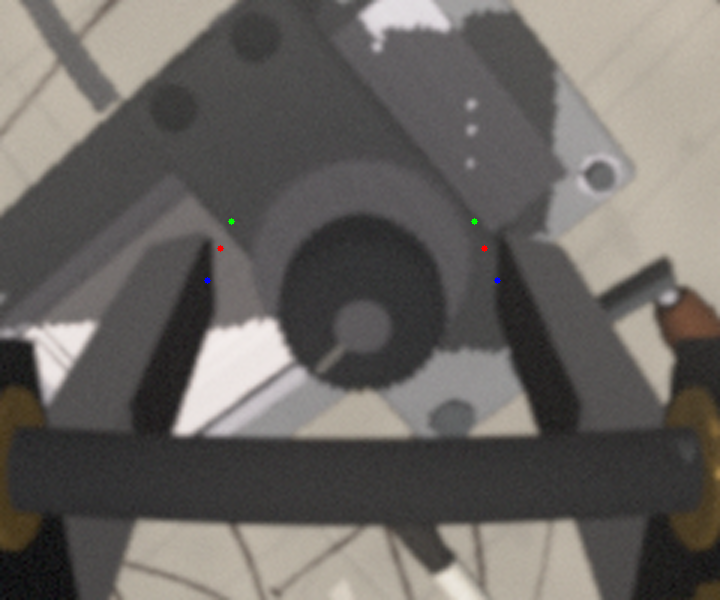

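apply_moves(
  commands=[
    [-0.25, [3, 1, -1.5], 0],
    [-0.25, [2, 0, 0], 0],
    [-0.25, [0, 0, 0], 0],
  ],
)

```text
time_s: 6.7
ee_pos: [0.6008, -0.0339, 0.0802]
eef_rot: [-36.3, 90.0, -161.7]
contact_force: [0.4, -0.2, -0.6]
finger_gap: 0.0587
```

apply_moves(
  commands=[
    [-0.25, [2, 0, 0], 0],
    [-0.25, [1, 0, 0], 0],
    [-0.25, [0, 0, 0], 0],
  ],
)

```text
time_s: 7.0
ee_pos: [0.6008, -0.034, 0.0774]
eef_rot: [-20.0, 90.0, -145.3]
contact_force: [1.2, 1.0, -0.6]
finger_gap: 0.0587
```

```bash
python3 lk.py l
```

```text
7.1 0.05892356976886734 [ 0.60095183 -0.03397612  0.07756121] -35.355670933932785 [ 0.   0.3 -0.8] [-0.08  0.15  0.02]
```

View pics/l_s.png

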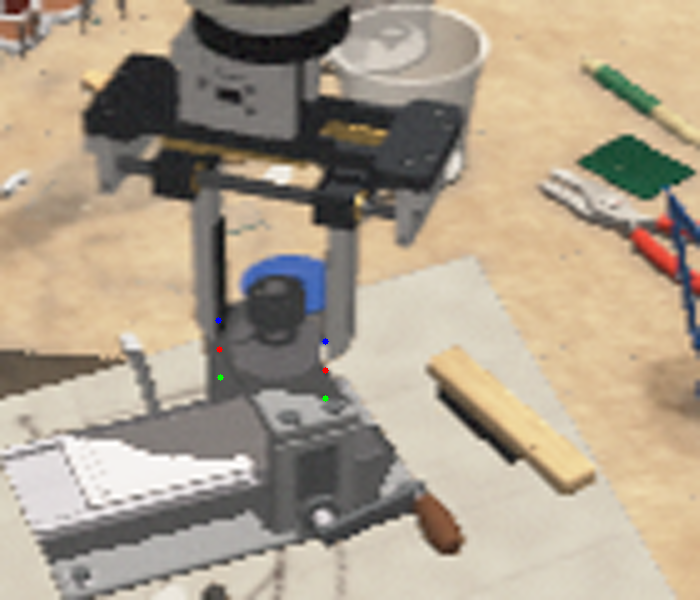

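View pics/l_w.png

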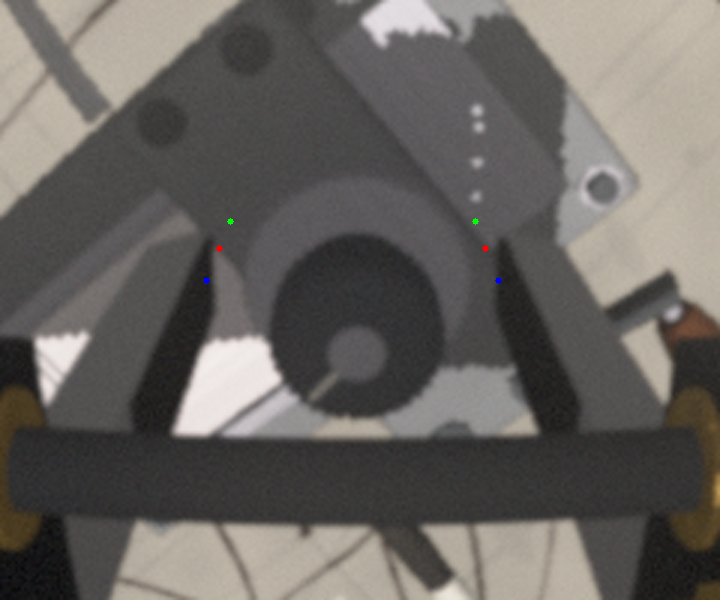

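```bash
cat > ov.py <<'E'
from rig import *
from h import *
import sys
n=sys.argv[1]; cx,cy=float(sys.argv[2]),float(sys.argv[3])
e=get_image("wrist"); b=cv2.resize(e["image"][150:350,200:440,::-1],None,fx=3,fy=3,interpolation=cv2.INTER_CUBIC)
t=np.linspace(0,6.283,60)
for r,z,c in ((.023,.096,(0,255,0)),(.015,.125,(0,0,255)),(.023,.083,(0,255,255)),(.015,.104,(255,0,255))):
    P=np.c_[cx+r*np.cos(t),cy+r*np.sin(t),z+0*t]
    cv2.polylines(b,[((fproj(e,P)-[200,150])*3).astype(np.int32)],True,c,1)
cv2.imwrite(f"pics/{n}.png",b)
E
python3 ov.py m .6005 -.0346
```

```text
(no output)
```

View pics/m.png

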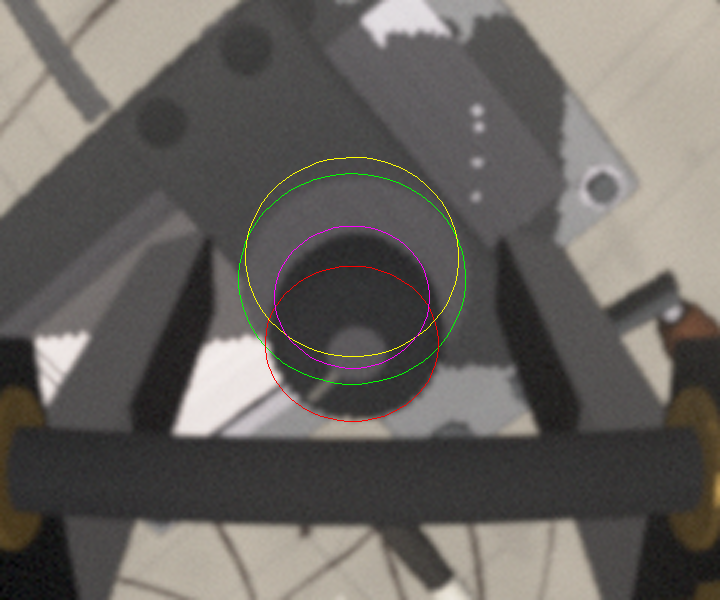

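apply_moves(
  commands=[
    [-0.25, [2, 1, 0.8], 0],
    [-0.25, [1, 0, 0], 0],
    [-0.25, [0, 0, 0], 0],
  ],
)

```text
time_s: 7.45
ee_pos: [0.6012, -0.0352, 0.0744]
eef_rot: [-29.6, 90.0, -154.9]
contact_force: [0.2, 0.9, 0.6]
finger_gap: 0.0588
```

apply_moves(
  commands=[
    [-0.25, [1, 0, 0], 0],
    [-0.25, [1, 0, 0], 0],
    [-0.25, [0, 0, 0], 0],
  ],
)

```text
time_s: 7.75
ee_pos: [0.6012, -0.0351, 0.0724]
eef_rot: [-16.8, 90.0, -142.2]
contact_force: [0.0, 0.1, -0.6]
finger_gap: 0.0587
```

```bash
python3 lk.py n
```

```text
7.85 0.058681835174901664 [ 0.60129142 -0.03516863  0.07254859] -35.3516740258595 [ 0.3  0.1 -0.5] [-0.08  0.11 -0.01]
```

View pics/n_s.png

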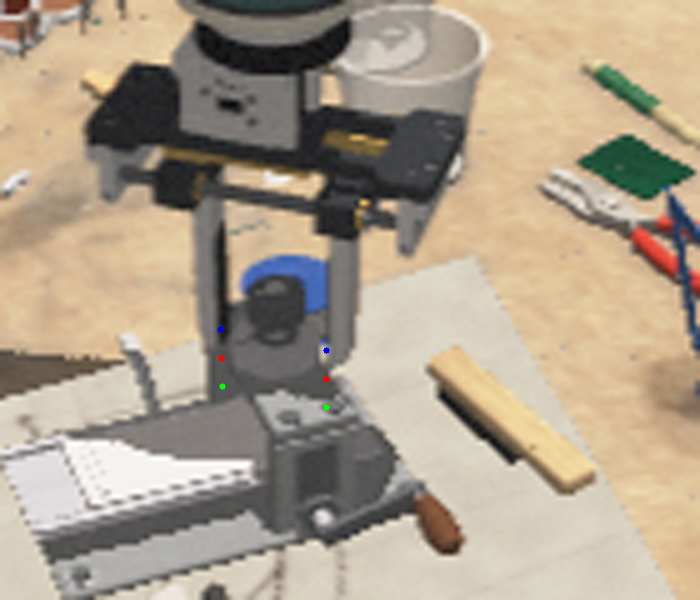

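apply_moves(
  commands=[
    [0.3, [0, 0, 0], 0],
    [0.3, [0, 0, 0], 0],
    [0.3, [0, 0, 0], 0],
    [0.3, [0, 0, 0], 0],
  ],
)

```text
time_s: 8.25
ee_pos: [0.6008, -0.0348, 0.0725]
eef_rot: [-84.0, 89.9, 150.7]
contact_force: [-4.8, 2.5, 4.6]
finger_gap: 0.0456
```

```bash
python3 lk.py o
```

```text
8.35 0.04515552829483457 [ 0.60080569 -0.03478757  0.07249827] -35.338568674721294 [-3.8  2.2  3.9] [ 0.57  1.35 -0.03]
```

View pics/o_s.png

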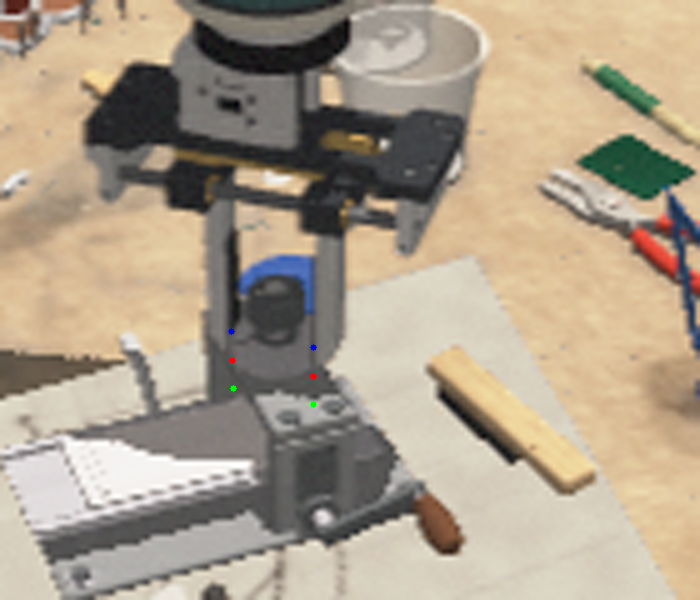

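View pics/o_w.png

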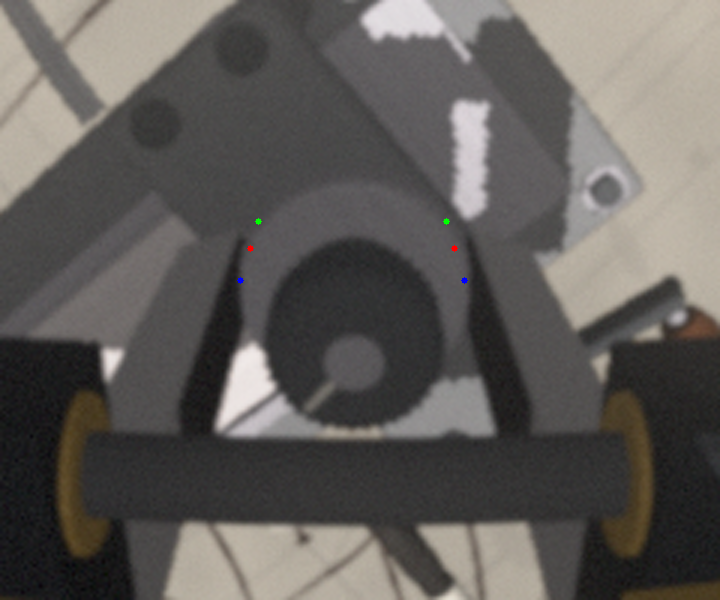

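The ring is gripped: the gap is 45.5 mm, against a diameter of 46 mm. I'll turn it counterclockwise.

apply_moves(
  commands=[
    [0.3, [0, 0, 0], -0.14],
    [0.3, [0, 0, 0], -0.14],
    [0.3, [0, 0, 0], -0.14],
  ],
)

```text
time_s: 8.65
ee_pos: [0.6009, -0.0348, 0.0725]
eef_rot: [-103.8, 90.0, 155.2]
contact_force: [-3.9, 1.7, 1.5]
finger_gap: 0.045
```

```bash
python3 lk.py p
```

```text
8.75 0.0450972822228479 [ 0.60092816 -0.03482907  0.07251068] -11.12900747716885 [-3.4  2.9  2.6] [0.76 1.17 0.08]
```

View pics/p_w.png

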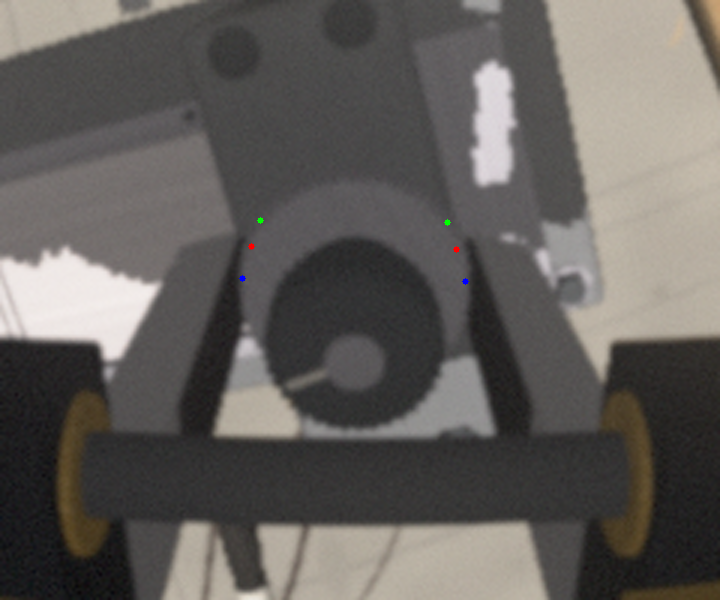

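apply_moves(
  commands=[
    [0.3, [0, 0, 0], -0.14],
    [0.3, [0, 0, 0], -0.14],
    [0.3, [0, 0, 0], -0.14],
  ],
)

```text
time_s: 9.05
ee_pos: [0.6011, -0.0349, 0.0725]
eef_rot: [-132.0, 90.0, 150.8]
contact_force: [-4.1, 2.5, 2.5]
finger_gap: 0.0451
```

apply_moves(
  commands=[
    [0.3, [0, 0, 0], -0.14],
    [0.3, [0, 0, 0], -0.14],
    [0.3, [0, 0, 0], -0.1],
    [0.3, [0, 0, 0], 0],
  ],
)

```text
time_s: 9.45
ee_pos: [0.6011, -0.0348, 0.0725]
eef_rot: [174.4, 90.0, 118.9]
contact_force: [-2.6, 3.7, 3.0]
finger_gap: 0.045
```

```bash
python3 lk.py q
```

```text
9.55 0.04517491962984481 [ 0.60113627 -0.03480675  0.07249068] 34.24155671538809 [-2.8  4.   4.5] [0.81 0.97 0.11]
```

View pics/q_w.png

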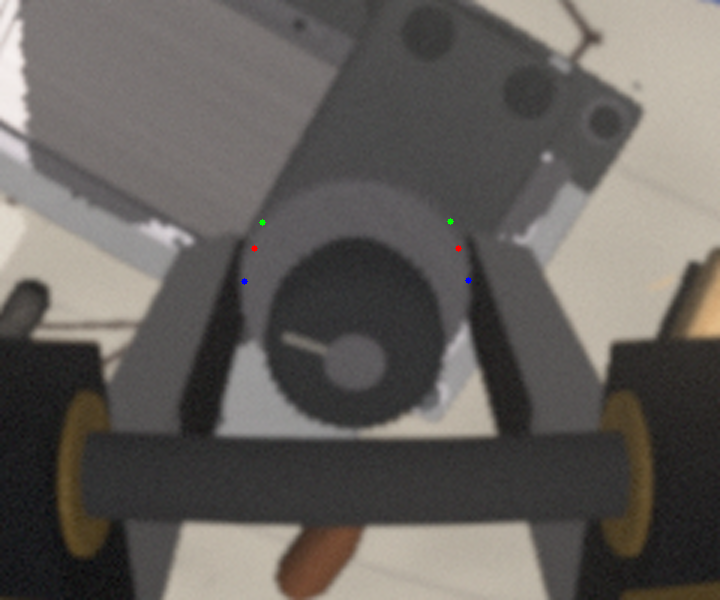

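apply_moves(
  commands=[
    [-0.3, [0, 0, 0], 0],
    [-0.3, [0, 0, 0], 0],
    [-0.3, [-8, 0, 0], -0.14],
    [-0.3, [-8, 0, 0], -0.14],
    [-0.3, [-8, 0, 0], 0],
  ],
)

```text
time_s: 10.05
ee_pos: [0.6014, -0.0355, 0.0969]
eef_rot: [13.5, 90.0, -25.9]
contact_force: [0.2, 0.2, 0.1]
finger_gap: 0.061
```

apply_moves(
  commands=[
    [0.6, [0, 0, 0], 0],
    [0.6, [0, 0, 0], 0],
    [0.6, [0, 0, 0], 0],
    [0.6, [0, 0, 0], 0],
    [0.6, [0, 0, 0], 0],
  ],
)

```text
time_s: 10.55
ee_pos: [0.6012, -0.0349, 0.0962]
eef_rot: [-148.4, 90.0, 172.1]
contact_force: [1.4, 0.3, -2.2]
finger_gap: 0.0292
```

```bash
python3 lk.py r
```

```text
10.65 0.029211058680470275 [ 0.60125974 -0.03489717  0.09626172] 50.583571027414244 [ 1.3  1.9 -3.1] [ 0.31 -0.37 -0.01]
```

View pics/r_s.png

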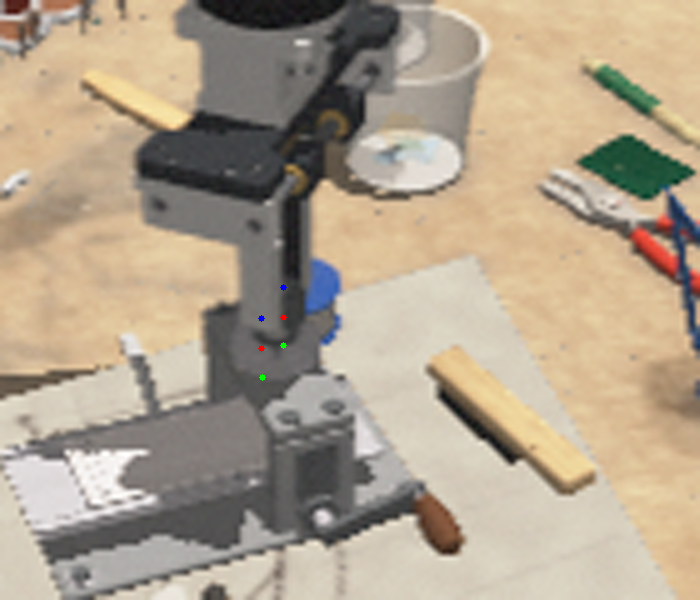

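View pics/r_w.png

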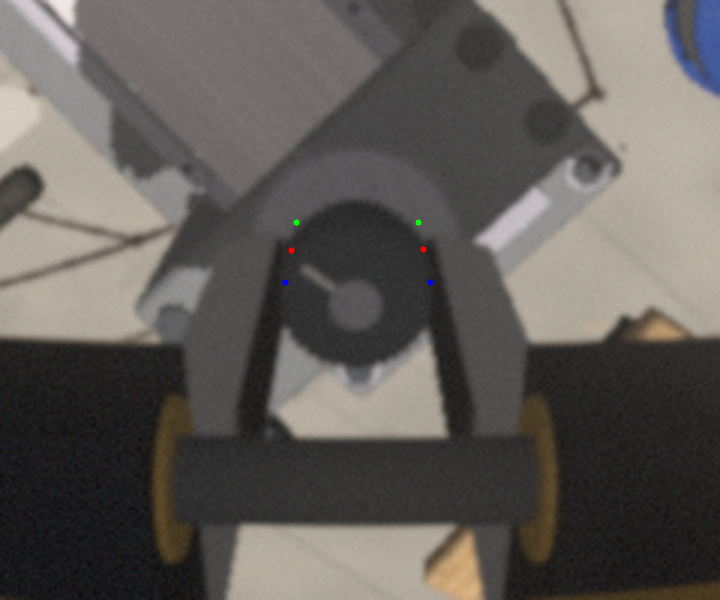

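The knob is gripped (gap 29 mm). Turning it clockwise by about 1.54 rad.

apply_moves(
  commands=[
    [0.6, [0, 0, 0], 0.14],
    [0.6, [0, 0, 0], 0.14],
    [0.6, [0, 0, 0], 0.14],
    [0.6, [0, 0, 0], 0.14],
    [0.6, [0, 0, 0], 0.14],
  ],
)

```text
time_s: 11.15
ee_pos: [0.601, -0.0351, 0.0963]
eef_rot: [-95.9, 90.0, -175.8]
contact_force: [0.1, 0.8, -3.6]
finger_gap: 0.0291
```

apply_moves(
  commands=[
    [0.6, [0, 0, 0], 0.14],
    [0.6, [0, 0, 0], 0.14],
    [0.6, [0, 0, 0], 0.14],
    [0.6, [0, 0, 0], 0.14],
    [0.6, [0, 0, 0], 0.14],
  ],
)

```text
time_s: 11.65
ee_pos: [0.6007, -0.035, 0.0963]
eef_rot: [-67.4, 89.9, 172.6]
contact_force: [-1.7, 1.7, -1.3]
finger_gap: 0.029
```

apply_moves(
  commands=[
    [0.6, [0, 0, 0], 0.14],
    [0.6, [0, 0, 0], 0.14],
    [0.6, [0, 0, 0], 0],
  ],
)

```text
time_s: 11.95
ee_pos: [0.6007, -0.0349, 0.0962]
eef_rot: [-34.2, 89.9, -170.0]
contact_force: [-4.3, 1.6, 1.2]
finger_gap: 0.0291
```

```bash
python3 lk.py s
```

```text
12.05 0.028991979222923018 [ 0.60069813 -0.03492842  0.09622463] -45.414658047980204 [-6.   2.2 -1.9] [ 0.43  1.36 -0.01]
```

View pics/s_w.png

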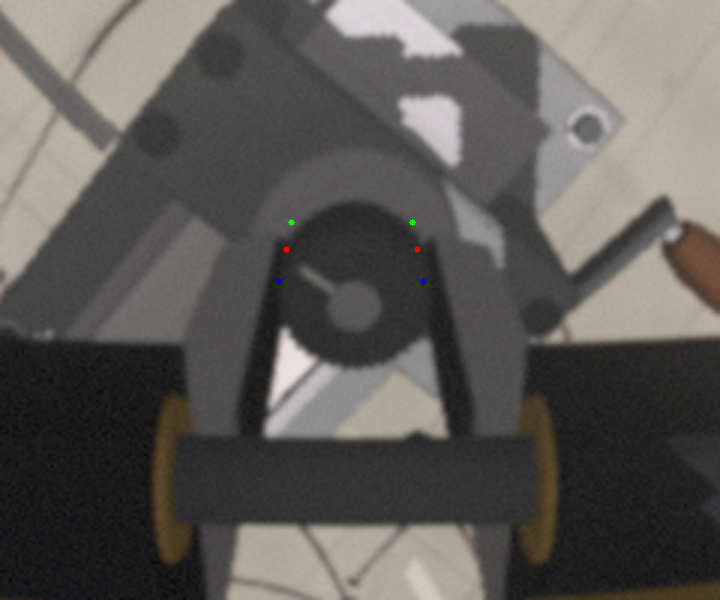

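View pics/s_s.png

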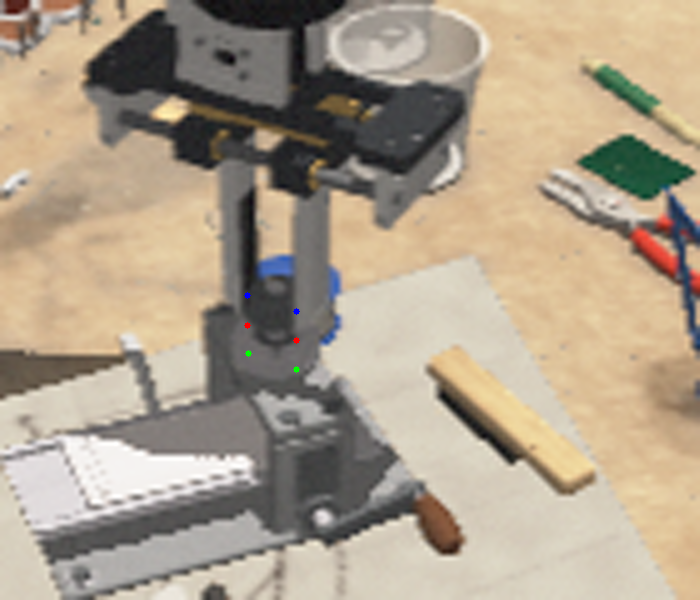

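apply_moves(
  commands=[
    [-0.3, [0, 0, 0], 0],
    [-0.3, [0, 0, 0], 0],
    [-0.3, [0, 0, 0], -0.149],
    [-0.3, [0, 0, 0], -0.149],
    [-0.3, [0, 0, 0], -0.149],
  ],
)

```text
time_s: 12.55
ee_pos: [0.6018, -0.0354, 0.0968]
eef_rot: [96.5, 89.9, -13.2]
contact_force: [1.0, 1.5, -0.4]
finger_gap: 0.0606
```

apply_moves(
  commands=[
    [-0.3, [0, 0, 0], -0.149],
    [-0.3, [0, 0, 0], -0.149],
    [-0.3, [0, 0, 0], -0.149],
    [-0.3, [0, 0, 0], -0.149],
    [-0.3, [0, 0, 0], -0.149],
  ],
)

```text
time_s: 13.05
ee_pos: [0.6018, -0.0355, 0.0969]
eef_rot: [57.4, 89.9, -9.6]
contact_force: [0.5, -0.3, 0.1]
finger_gap: 0.0608
```

apply_moves(
  commands=[
    [-0.3, [0, 0, 0], -0.149],
    [-0.3, [0, 0, 0], -0.149],
    [-0.3, [0, 0, 0], 0],
  ],
)

```text
time_s: 13.35
ee_pos: [0.6017, -0.0356, 0.0969]
eef_rot: [56.1, 89.9, 6.0]
contact_force: [0.4, 0.1, -0.4]
finger_gap: 0.0612
```

```bash
python3 lk.py t;  python3 - <<'E'
from rig import *
from h import *
s=state(); print(loc(s,[.6011,-.0349,.0725]))
E
```

```text
13.45 0.061213777349907475 [ 0.60155226 -0.03551144  0.09677005] 39.4517312330308 [-0.3 -0.4  0.6] [0.02 0.05 0.01]
[24.3  0.  -0.8]
```

View pics/t_w.png

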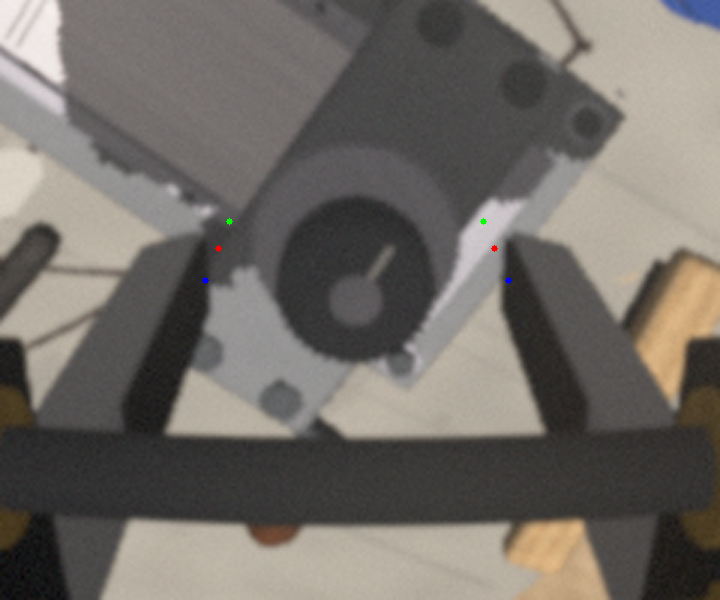

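The knob pointer has moved clockwise with the turn. Next I go back down onto the ring and grip it.

apply_moves(
  commands=[
    [-0.3, [9, 0, -0.8], 0],
    [-0.3, [9, 0, 0], 0],
    [-0.3, [4, 0, 0], 0],
    [-0.3, [2, 0, 0], 0],
    [-0.3, [0, 0, 0], 0],
  ],
)

```text
time_s: 13.95
ee_pos: [0.6006, -0.0346, 0.0721]
eef_rot: [-105.7, 90.0, -156.0]
contact_force: [-0.1, 0.6, 0.7]
finger_gap: 0.0612
```

apply_moves(
  commands=[
    [0.3, [0, 0, 0], 0],
    [0.3, [0, 0, 0], 0],
    [0.3, [0, 0, 0], 0],
    [0.3, [0, 0, 0], 0],
  ],
)

```text
time_s: 14.35
ee_pos: [0.601, -0.0345, 0.0728]
eef_rot: [50.0, 90.0, -0.3]
contact_force: [0.5, -0.1, 1.0]
finger_gap: 0.0453
```

apply_moves(
  commands=[
    [0.3, [0, 0, 0], 0.14],
    [0.3, [0, 0, 0], 0.14],
    [0.3, [0, 0, 0], 0.14],
    [0.3, [0, 0, 0], 0.14],
  ],
)

```text
time_s: 14.75
ee_pos: [0.6009, -0.0346, 0.0728]
eef_rot: [80.7, 90.0, -2.0]
contact_force: [-1.1, -0.2, 0.0]
finger_gap: 0.0454
```

```bash
python3 lk.py u
```

```text
14.85 0.04556607245631065 [ 0.60095688 -0.03457947  0.07275996] 7.4718612891665614 [-0.8 -0.4  3.8] [-0.26  0.17 -0.1 ]
```

View pics/u_w.png

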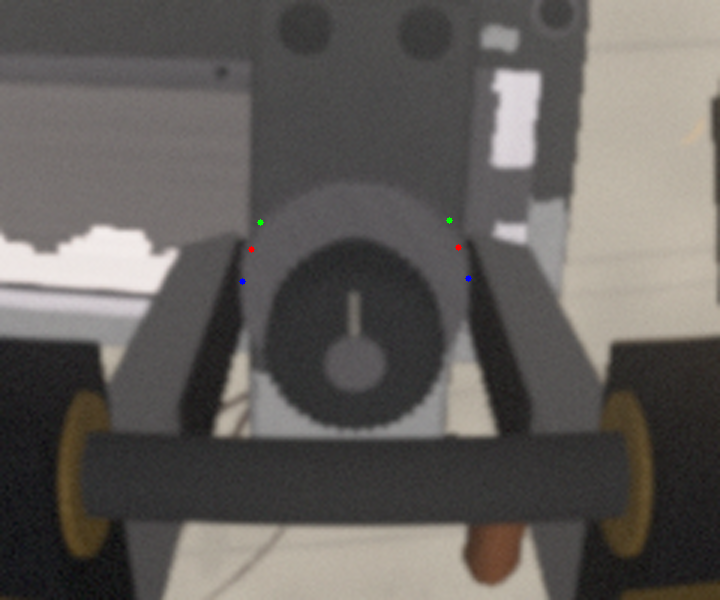

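apply_moves(
  commands=[
    [0.3, [0, 0, 0], 0.14],
    [0.3, [0, 0, 0], 0.14],
    [0.3, [0, 0, 0], 0.14],
    [0.3, [0, 0, 0], 0.14],
  ],
)

```text
time_s: 15.25
ee_pos: [0.6009, -0.0346, 0.0728]
eef_rot: [122.1, 90.0, 7.6]
contact_force: [-0.9, 0.1, 1.7]
finger_gap: 0.0451
```

```bash
cat >st.py <<'E'
from rig import *
from h import *
s=state(); print(s["time_s"],s["ee_pos"].round(4),"jaw",round(jaw(s),2),s["contact_force"].round(1),s["moment"].round(3),s["finger_gap"].round(4),s["q"].round(0), s["tau"].round(2))
E
python3 st.py
```

```text
Traceback (most recent call last):
  File "st.py", line 3, in <module>
    s=state(); print(s["time_s"],s["ee_pos"].round(4),"jaw",round(jaw(s),2),s["contact_force"].round(1),s["moment"].round(3),s["finger_gap"].round(4),s["q"].round(0), s["tau"].round(2))
                                                                                                                             ^^^^^^^^^^^^^^^^^^^^^
AttributeError: 'float' object has no attribute 'round'
```

apply_moves(
  commands=[
    [0.3, [0, 0, 0], 0.08],
    [0.3, [0, 0, 0], 0],
  ],
)

```text
time_s: 15.45
ee_pos: [0.601, -0.0346, 0.0728]
eef_rot: [68.2, 90.0, -50.7]
contact_force: [-0.9, -0.3, 5.5]
finger_gap: 0.0454
```

```bash
python3 st.py
```

```text
Traceback (most recent call last):
  File "st.py", line 3, in <module>
    s=state(); print(s["time_s"],s["ee_pos"].round(4),"jaw",round(jaw(s),2),s["contact_force"].round(1),s["moment"].round(3),s["finger_gap"].round(4),s["q"].round(0), s["tau"].round(2))
                                                                                                                             ^^^^^^^^^^^^^^^^^^^^^
AttributeError: 'float' object has no attribute 'round'
```

apply_moves(
  commands=[
    [0.3, [0, 0, 0], 0.08],
    [0.3, [0, 0, 0], 0],
  ],
)

```text
time_s: 15.65
ee_pos: [0.6012, -0.0342, 0.0728]
eef_rot: [140.3, 90.0, 16.8]
contact_force: [1.0, 2.0, 5.3]
finger_gap: 0.0453
```

```bash
python3 st.py
```

```text
Traceback (most recent call last):
  File "st.py", line 3, in <module>
    s=state(); print(s["time_s"],s["ee_pos"].round(4),"jaw",round(jaw(s),2),s["contact_force"].round(1),s["moment"].round(3),s["finger_gap"].round(4),s["q"].round(0), s["tau"].round(2))
                                                                                                                             ^^^^^^^^^^^^^^^^^^^^^
AttributeError: 'float' object has no attribute 'round'
```

```bash
sed -i 's/s\["finger_gap"\].round(4)/s["finger_gap"]/' st.py; python3 st.py
```

```text
15.65 [ 0.6012 -0.0342  0.0728] jaw -33.45 [1.  2.  5.3] [ 0.448 -0.096 -0.023] 0.045341785959745834 [-28.  35.  39. 103. -27.  52. -11.] [  0.83 -79.16  18.47 -31.09   0.14   0.08  -1.74]
```

apply_moves(
  commands=[
    [0.3, [0, 0, 0], 0.06],
    [0.3, [0, 0, 0], 0],
  ],
)

```text
time_s: 15.85
ee_pos: [0.6009, -0.0345, 0.0728]
eef_rot: [111.6, 90.0, -15.3]
contact_force: [-1.5, -0.1, 7.1]
finger_gap: 0.0452
```

```bash
python3 st.py
```

```text
15.85 [ 0.6009 -0.0345  0.0728] jaw -36.87 [-1.5 -0.1  7.1] [0.051 0.258 0.031] 0.04522194650319469 [-29.  35.  40. 103. -28.  52. -14.] [ 4.000e-02 -7.889e+01  1.769e+01 -3.164e+01 -2.000e-01 -2.200e-01
 -1.240e+00]
```

apply_moves(
  commands=[
    [0.3, [0, 0, 0], 0.08],
    [0.3, [0, 0, 0], 0],
  ],
)

```text
time_s: 16.05
ee_pos: [0.6012, -0.0343, 0.0728]
eef_rot: [148.0, 90.0, 16.5]
contact_force: [1.6, 2.6, 7.4]
finger_gap: 0.0452
```

```bash
python3 st.py; python3 lk.py v
```

```text
16.05 [ 0.6012 -0.0343  0.0728] jaw -41.5 [1.6 2.6 7.4] [ 0.366 -0.099 -0.089] 0.045152181443972705 [-30.  36.  41. 103. -29.  53. -18.] [  0.68 -78.71  18.97 -30.69   0.17   0.1   -1.49]
16.15 0.0454582432501392 [ 0.60121651 -0.03422524  0.07281686] -41.3585957901943 [1.4 1.5 5. ] [ 0.34 -0.24 -0.02]
```

View pics/v_w.png

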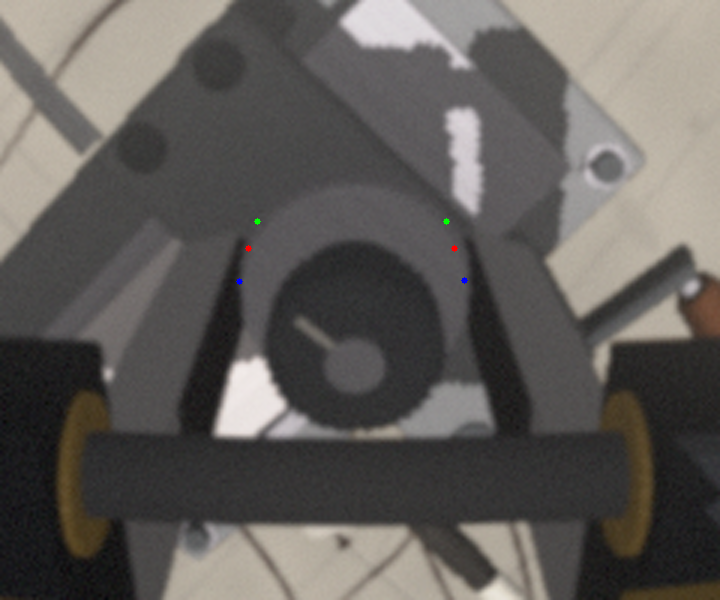

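apply_moves(
  commands=[
    [0.3, [0, 0, 0], 0.14],
  ],
)

```text
time_s: 16.25
ee_pos: [0.6011, -0.0345, 0.0729]
eef_rot: [172.4, 90.0, 33.1]
contact_force: [-2.3, -2.0, 4.8]
finger_gap: 0.0455
```

```bash
python3 st.py
```

```text
16.25 [ 0.6011 -0.0345  0.0729] jaw -49.35 [-2.3 -2.   4.8] [-0.702  0.758  0.879] 0.04554230086456767 [-31.  36.  43. 103. -30.  53. -24.] [  4.77 -82.35  16.03 -31.19   0.78  -0.7    6.27]
```

apply_moves(
  commands=[
    [0.3, [0, 0, 0], 0.14],
  ],
)

```text
time_s: 16.35
ee_pos: [0.601, -0.0345, 0.0728]
eef_rot: [178.9, 90.0, 31.2]
contact_force: [-1.3, -0.5, 5.2]
finger_gap: 0.0452
```

```bash
python3 st.py
```

```text
16.35 [ 0.601  -0.0345  0.0728] jaw -57.67 [-1.3 -0.5  5.2] [-0.06   0.139  0.828] 0.04524688143348848 [-32.  37.  45. 103. -32.  54. -31.] [  4.57 -81.34  17.88 -31.1    0.29  -0.64   3.46]
```

apply_moves(
  commands=[
    [0.3, [0, 0, 0], 0.14],
  ],
)

```text
time_s: 16.45
ee_pos: [0.601, -0.0345, 0.0728]
eef_rot: [161.1, 90.0, 5.4]
contact_force: [0.5, 0.0, 4.0]
finger_gap: 0.0449
```

```bash
python3 st.py
```

```text
16.45 [ 0.601  -0.0345  0.0728] jaw -65.71 [0.5 0.  4. ] [ 0.161 -0.4    0.782] 0.044854090792283786 [-33.  38.  47. 103. -33.  54. -38.] [  3.9  -81.18  18.89 -31.22   0.25  -0.53   3.11]
```

apply_moves(
  commands=[
    [-0.3, [0, 0, 0], 0],
    [-0.3, [0, 0, 0], 0],
    [-0.3, [-40, 0, 0], 0],
    [-0.3, [-40, 0, 0], 0.15],
    [0.2, [-10, 0, 0], 0.15],
  ],
)

```text
time_s: 16.95
ee_pos: [0.602, -0.0353, 0.1663]
eef_rot: [-177.8, 89.8, 9.3]
contact_force: [0.2, 0.5, -1.1]
finger_gap: 0.0565
```

```bash
python3 - <<'E'
from rig import *
from h import *
s=state(); print(jaw(s)); print(loc(s,[.5262,-.0403,.08]))
E
python3 st.py
```

```text
-82.9652209986145
[85.9 -4.3 76.2]
16.95 [ 0.602  -0.0353  0.1663] jaw -82.97 [ 0.2  0.5 -1.1] [-0.041  0.124 -0.002] 0.05653351473730795 [-39.  33.  56.  99. -31.  64. -57.] [  1.73 -77.49  19.43 -37.78   1.39   0.48   4.26]
```

apply_moves(
  commands=[
    [1, [0, -4, 38], 0.05],
    [1, [0, 0, 38], 0],
    [1, [30, 0, 0], 0],
    [1, [30, 0, 0], 0],
    [1, [0, 0, 0], 0],
  ],
)

```text
time_s: 17.45
ee_pos: [0.5228, -0.0377, 0.1002]
eef_rot: [-3.9, 89.8, -179.4]
contact_force: [0.2, -0.3, 1.1]
finger_gap: 0.0165
```

```bash
python3 st.py; python3 lk.py x; python3 - <<'E'
from rig import *
from h import *
d=get_image("scene"); cv2.imwrite("pics/x_c.png",cv2.resize(d["image"][150:290,220:380,::-1],None,fx=4.5,fy=4.2,interpolation=cv2.INTER_CUBIC))
s=state(); print(loc(s,[.5262,-.0403,.03]))
E
```

```text
17.45 [ 0.5228 -0.0377  0.1002] jaw -85.51 [ 0.2 -0.3  1.1] [ 0.054  0.197 -0.023] 0.016506285733365995 [-43.  31.  56. 113. -32.  54. -56.] [  1.51 -62.05  18.12 -30.92  -1.39  -1.72   1.08]
17.55 0.008258276319454697 [ 0.52468138 -0.03862483  0.10310403] -85.65730459541052 [-0.4  0.5  1.2] [-0.02  0.13 -0.05]
[73.6  1.7 -0.8]
```

View pics/x_s.png

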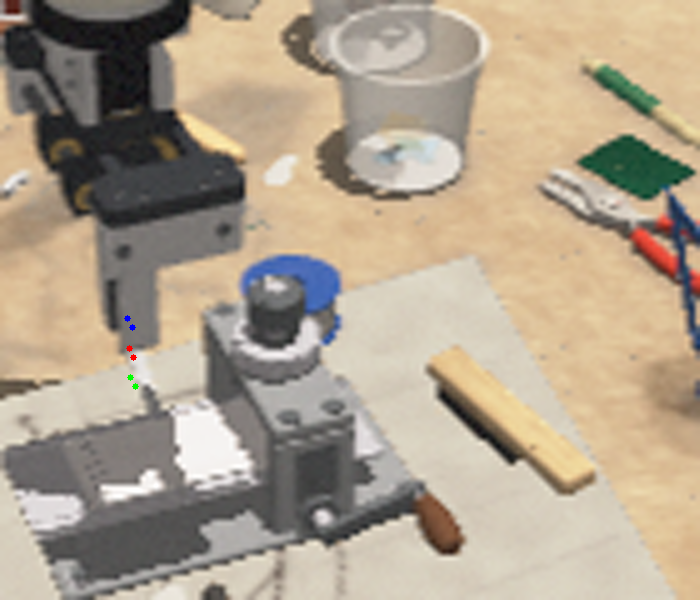

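View pics/x_c.png

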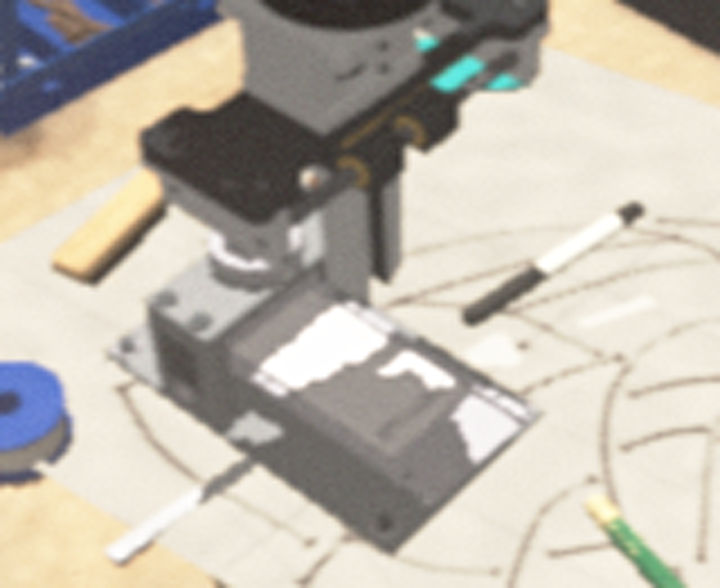

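View pics/x_w.png

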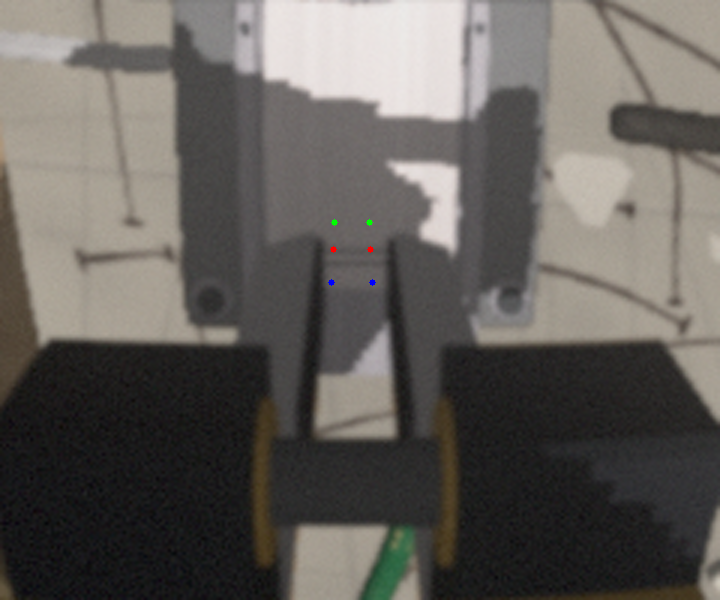

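apply_moves(
  commands=[
    [1, [25, 1.7, -0.8], 0],
    [1, [25, 0, 0], 0],
    [1, [10, 0, 0], 0],
    [1, [0, 0, 0], 0],
  ],
)

```text
time_s: 18.0
ee_pos: [0.5256, -0.04, 0.0426]
eef_rot: [29.4, 90.0, -146.4]
contact_force: [-0.4, -1.1, 0.9]
finger_gap: 0.0006
```

```bash
python3 st.py; python3 lk.py y
```

```text
18.0 [ 0.5256 -0.04    0.0426] jaw -85.74 [-0.4 -1.1  0.9] [-0.002  0.152  0.024] 0.000608898977936806 [-38.  36.  51. 114. -38.  48. -52.] [  0.99 -68.09  19.06 -27.13  -0.62  -0.67   0.48]
18.1 0.0004070105337121191 [ 0.52630185 -0.04000569  0.04374367] -85.75874833565724 [ 0.6 -0.1  0. ] [-0.09  0.24 -0.02]
```

View pics/y_w.png

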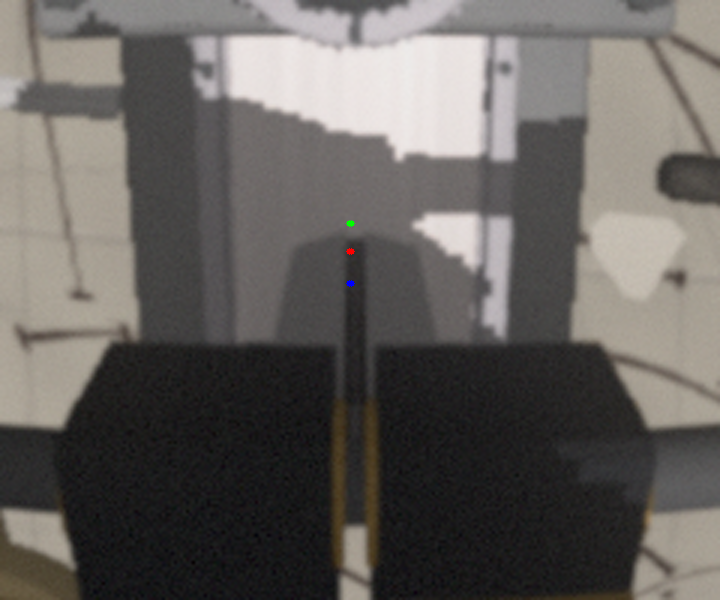

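View pics/y_s.png

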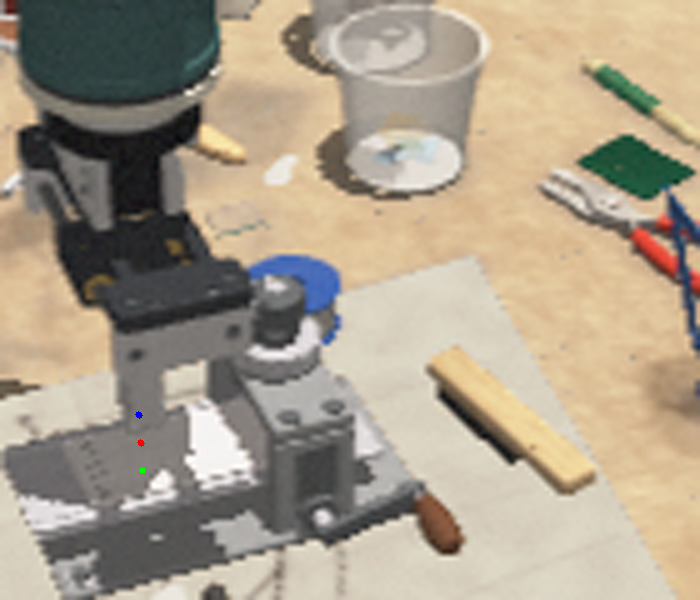

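apply_moves(
  commands=[
    [1, [5, 0, 0], 0],
    [1, [4, 0, 0], 0],
    [1, [2, 0, 0], 0],
    [1, [0, 0, 0], 0],
  ],
)

```text
time_s: 18.5
ee_pos: [0.5255, -0.0397, 0.0314]
eef_rot: [14.0, 90.0, -161.7]
contact_force: [-0.6, -0.5, 0.7]
finger_gap: 0.0007
```

apply_moves(
  commands=[
    [1, [2, 0, 0], 0],
    [1, [0, 0, 0], 0],
  ],
)

```text
time_s: 18.7
ee_pos: [0.5256, -0.0397, 0.0294]
eef_rot: [33.2, 90.0, -142.5]
contact_force: [-0.5, 0.5, -0.0]
finger_gap: 0.0005
```

apply_moves(
  commands=[
    [1, [2, 0, 0], 0],
    [1, [0, 0, 0], 0],
  ],
)

```text
time_s: 18.9
ee_pos: [0.5255, -0.0397, 0.0274]
eef_rot: [21.5, 90.0, -154.2]
contact_force: [0.5, -0.1, -0.2]
finger_gap: 0.0007
```

apply_moves(
  commands=[
    [1, [2, 0, 0], 0],
    [1, [0, 0, 0], 0],
  ],
)

```text
time_s: 19.1
ee_pos: [0.5255, -0.0397, 0.0253]
eef_rot: [26.3, 90.0, -149.5]
contact_force: [0.5, -0.0, -0.4]
finger_gap: 0.0001
```

apply_moves(
  commands=[
    [1, [1, 0, 0], 0],
    [1, [0, 0, 0], 0],
  ],
)

```text
time_s: 19.3
ee_pos: [0.5256, -0.0397, 0.0244]
eef_rot: [57.5, 90.0, -118.3]
contact_force: [0.5, -0.7, -0.2]
finger_gap: 0.0003
```

apply_moves(
  commands=[
    [1, [1, 0, 0], 0],
    [1, [0, 0, 0], 0],
  ],
)

```text
time_s: 19.5
ee_pos: [0.5256, -0.0397, 0.0235]
eef_rot: [59.8, 90.0, -116.0]
contact_force: [-0.7, -0.1, 0.3]
finger_gap: 0.0006
```

apply_moves(
  commands=[
    [1, [1, 0, 0], 0],
    [1, [0, 0, 0], 0],
  ],
)

```text
time_s: 19.7
ee_pos: [0.5257, -0.0397, 0.0227]
eef_rot: [-132.3, 90.0, 51.9]
contact_force: [-2.0, 0.3, 4.2]
finger_gap: 0.0005
```

apply_moves(
  commands=[
    [1, [0.7, 0, 0], 0],
    [1, [0, 0, 0], 0],
  ],
)

```text
time_s: 19.9
ee_pos: [0.5258, -0.0397, 0.0226]
eef_rot: [-115.3, 90.0, 69.0]
contact_force: [-5.4, 2.3, 22.1]
finger_gap: 0.0002
```

apply_moves(
  commands=[
    [1, [0.7, 0, 0], 0],
    [1, [0, 0, 0], 0],
  ],
)

```text
time_s: 20.1
ee_pos: [0.5258, -0.0397, 0.0224]
eef_rot: [-112.6, 89.9, 71.6]
contact_force: [-12.0, 3.4, 38.2]
finger_gap: 0.0006
```

apply_moves(
  commands=[
    [1, [-0.5, 0, 0], 0],
    [1, [0, 0, 3], 0],
    [1, [0, 0, 3], 0],
  ],
)

```text
time_s: 20.4
ee_pos: [0.5219, -0.0401, 0.0227]
eef_rot: [172.7, 89.7, -3.1]
contact_force: [7.8, 0.4, 8.3]
finger_gap: 0.0004
```

```bash
python3 lk.py z
```

```text
20.5 0.0006032995393321809 [ 0.52155273 -0.04022137  0.02266617] -85.76818354508596 [ 6.4  0.1 11.7] [ 0.18 -1.06  0.03]
```

View pics/z_s.png

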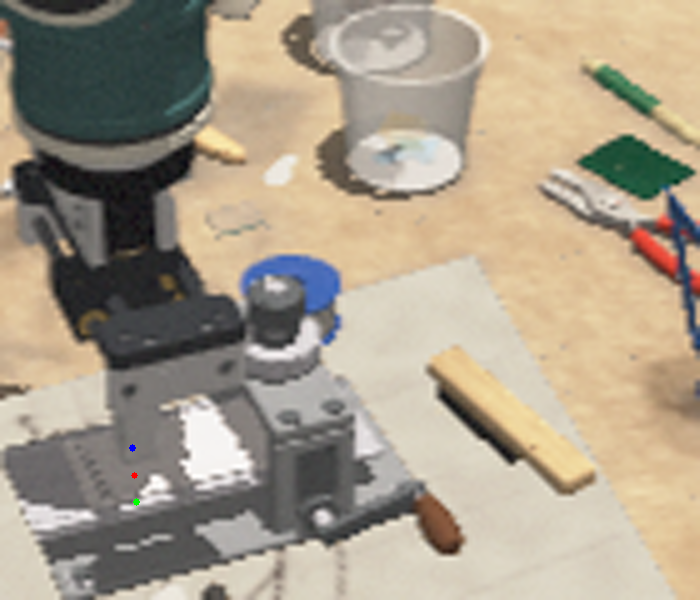

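apply_moves(
  commands=[
    [1, [0.6, 0, 0], 0],
    [1, [0, 0, 0], 0],
  ],
)

```text
time_s: 20.7
ee_pos: [0.5216, -0.0402, 0.0225]
eef_rot: [-176.3, 89.8, 7.9]
contact_force: [-0.1, 1.9, 25.9]
finger_gap: 0.0005
```

apply_moves(
  commands=[
    [1, [0, 0, 2], 0],
    [1, [0, 0, 2], 0],
  ],
)

```text
time_s: 20.9
ee_pos: [0.519, -0.0405, 0.0226]
eef_rot: [172.8, 89.6, -2.9]
contact_force: [10.0, 1.5, 15.6]
finger_gap: 0.0002
```

apply_moves(
  commands=[
    [1, [0.3, 0, 2], 0],
    [1, [0, 0, 2], 0],
    [1, [0, 0, 2], 0],
  ],
)

```text
time_s: 21.2
ee_pos: [0.5136, -0.041, 0.0226]
eef_rot: [172.2, 89.6, -3.5]
contact_force: [12.5, 1.5, 18.5]
finger_gap: 0.0004
```

apply_moves(
  commands=[
    [1, [0, 0, 2], 0],
    [1, [0, 0, 2], 0],
    [1, [0, 0, 2], 0],
  ],
)

```text
time_s: 21.5
ee_pos: [0.5073, -0.0416, 0.0226]
eef_rot: [172.0, 89.6, -3.7]
contact_force: [9.0, -0.6, 21.4]
finger_gap: 0.0007
```

```bash
python3 lk.py z2
```

```text
21.6 0.0004880292309467921 [ 0.50707659 -0.04162014  0.02256527] -85.77315007838172 [ 7.4  0.2 23.2] [ 0.14 -1.71 -0.01]
```

View pics/z2_s.png

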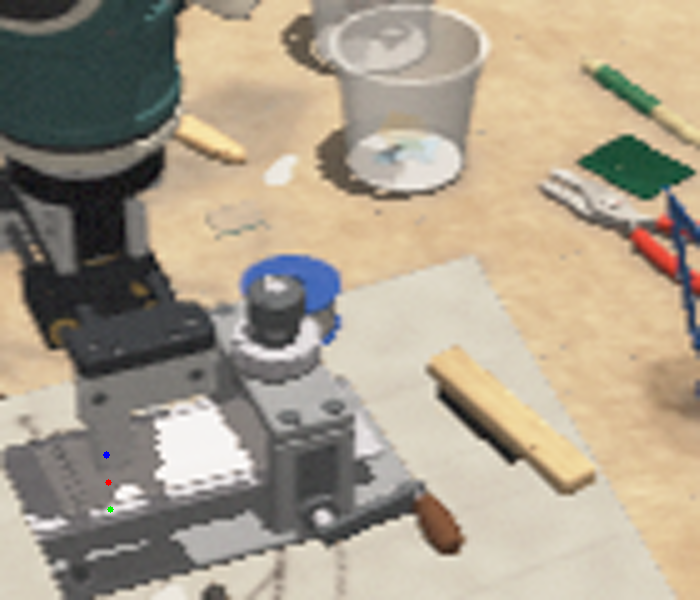

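View pics/z2_w.png

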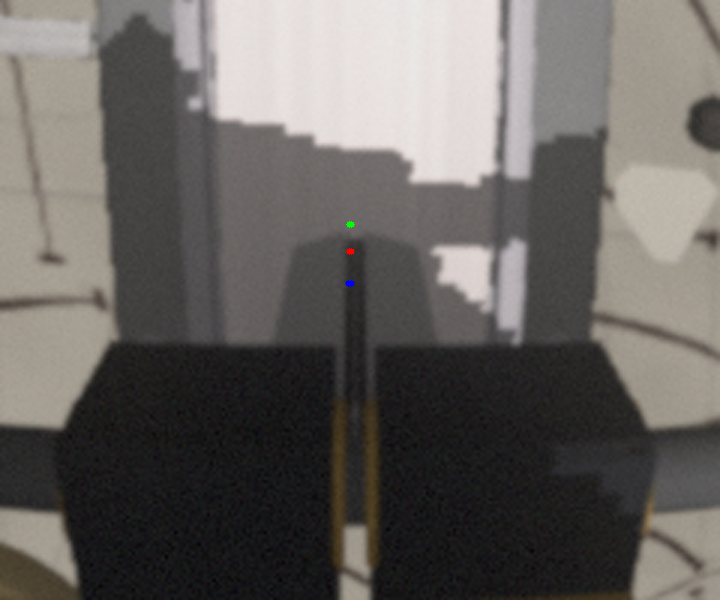

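apply_moves(
  commands=[
    [1, [0, 0, 2], 0],
    [1, [0, 0, 2], 0],
    [1, [0, 0, 2], 0],
    [1, [0, 0, 2], 0],
    [1, [0, 0, 2], 0],
  ],
)

```text
time_s: 22.1
ee_pos: [0.4974, -0.0425, 0.0226]
eef_rot: [171.8, 89.6, -4.0]
contact_force: [9.1, 0.5, 20.7]
finger_gap: 0.0007
```

apply_moves(
  commands=[
    [1, [0, 0, 2], 0],
    [1, [0, 0, 2], 0],
    [1, [0, 0, 2], 0],
    [1, [0, 0, 2], 0],
    [1, [0, 0, 0], 0],
  ],
)

```text
time_s: 22.6
ee_pos: [0.4892, -0.0431, 0.0225]
eef_rot: [172.3, 89.6, -3.5]
contact_force: [7.9, -0.3, 23.6]
finger_gap: 0.0007
```

```bash
python3 lk.py z3; python3 - <<'E'
from rig import *
from h import *
p=[.601,-.0348,.0735]
d=get_image("side"); e=get_image("scene")
a=cv2.resize(d["image"][170:240,245:345,::-1],None,fx=8,fy=8,interpolation=cv2.INTER_CUBIC)
b=cv2.resize(e["image"][190:290,250:370,::-1],None,fx=6,fy=6,interpolation=cv2.INTER_CUBIC)
for x in (-.146,-.14,-.13,-.12,-.11,-.02,-.012,0):
  for y in (-.028,.028):
    P=w(p,[x,y,.035]); c=(0,0,255) if x<-.1 else (0,255,0)
    cv2.circle(a,tuple(((proj(d,P)[0]-[245,170])*8).astype(int)),2,c,-1)
    cv2.circle(b,tuple(((proj(e,P)[0]-[250,190])*6).astype(int)),2,c,-1)
cv2.imwrite("pics/z3a.png",a);cv2.imwrite("pics/z3b.png",b)
E
```

```text
22.7 0.0005547609314966583 [ 0.4891857  -0.04305012  0.02252011] -85.7786926430396 [ 7.   0.2 23.8] [ 0.19 -1.66  0.05]
```

View pics/z3a.png

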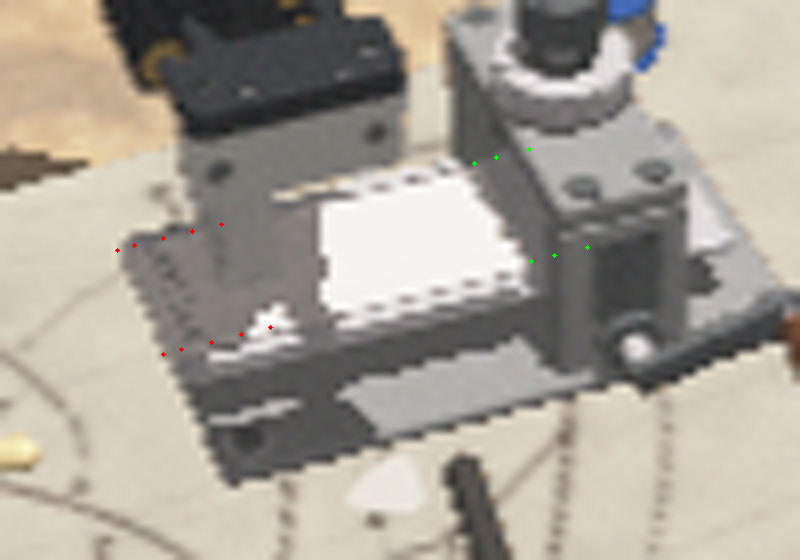

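View pics/z3b.png

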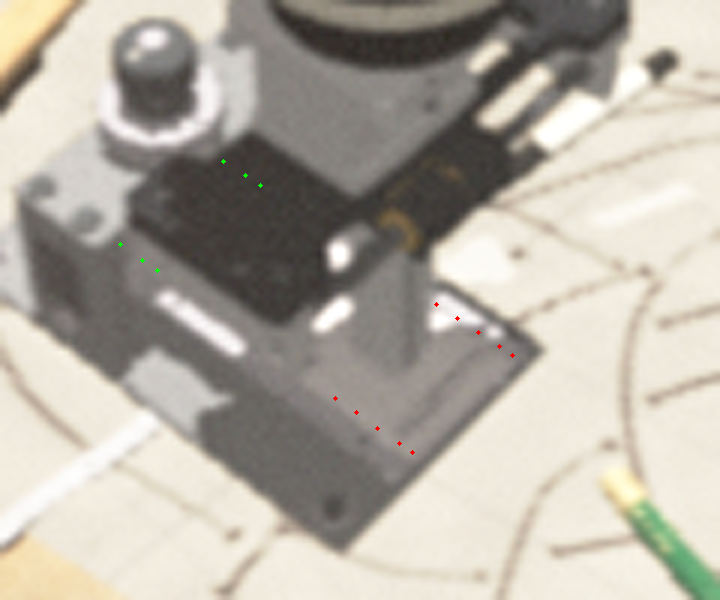

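View pics/z3_w.png

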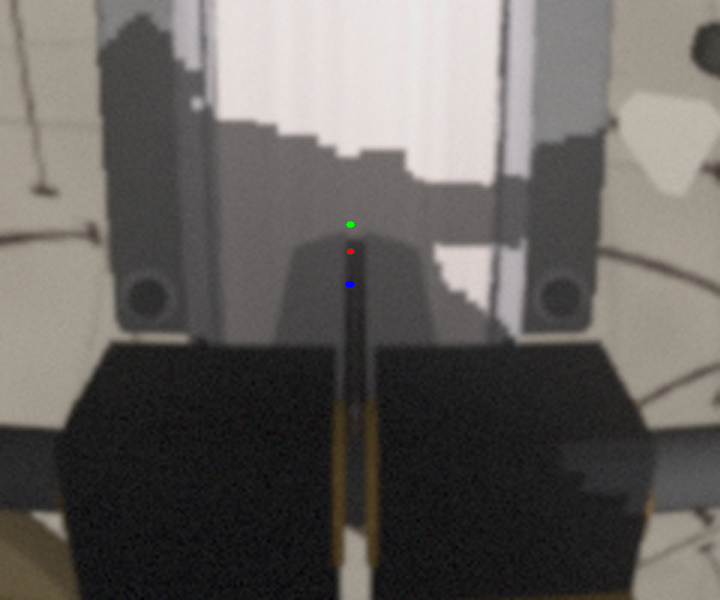

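```bash
python3 - <<'E'
from rig import *
from h import *
p=[.601,-.0348,.0735]
def back(d,uv,z):
    r=d["pose"][:3,:3]@np.linalg.inv(d["mtx"])@[uv[0],uv[1],1]; o=d["pose"][:3,3]; P=o+r*(z-o[2])/r[2]
    return rz(p[2]).T@(P-[p[0],p[1],0])
e=get_image("scene"); d=get_image("side")
for c in ((475,388),(545,322)): print("scene0",back(e,np.array(c)/4.4+[200,170],.035).round(4))
for c in ((132,275),(160,342)): print("side0",back(d,np.array(c)/5.6+[250,150],.035).round(4))
for c in ((617,345),): print("table",back(e,np.array(c)/4.4+[200,170],.0345).round(4))
for c in ((60,288),(97,368)): print("table side",back(d,np.array(c)/5.6+[250,150],.0345).round(4))
for c in ((545,348),(345,550)): print("table scene now",back(e,np.array(c)/6+[250,190],.0345).round(4))
for c in ((122,248),(185,380)): print("table side now",back(d,np.array(c)/8+[245,170],.0345).round(4))
b=cv2.resize(e["image"][225:275,300:350,::-1],None,fx=12,fy=12,interpolation=cv2.INTER_CUBIC); b=cv2.convertScaleAbs(b,alpha=1.8,beta=-60)
a=cv2.resize(d["image"][190:230,250:310,::-1],None,fx=12,fy=12,interpolation=cv2.INTER_CUBIC); a=cv2.convertScaleAbs(a,alpha=1.8,beta=-60)
cv2.imwrite("pics/w1.png",b);cv2.imwrite("pics/w2.png",a)
E
```

```text
scene0 [-0.1165  0.0288  0.035 ]
scene0 [-0.1162 -0.0243  0.035 ]
side0 [-0.109  0.023  0.035]
side0 [-0.1109 -0.0285  0.035 ]
table [-0.1524 -0.0368  0.0345]
table side [-0.1435  0.0269  0.0345]
table side [-0.1429 -0.0346  0.0345]
table scene now [-0.1527 -0.0386  0.0345]
table scene now [-0.1543  0.0726  0.0345]
table side now [-0.1442  0.029   0.0345]
table side now [-0.1429 -0.042   0.0345]
```

View pics/w1.png

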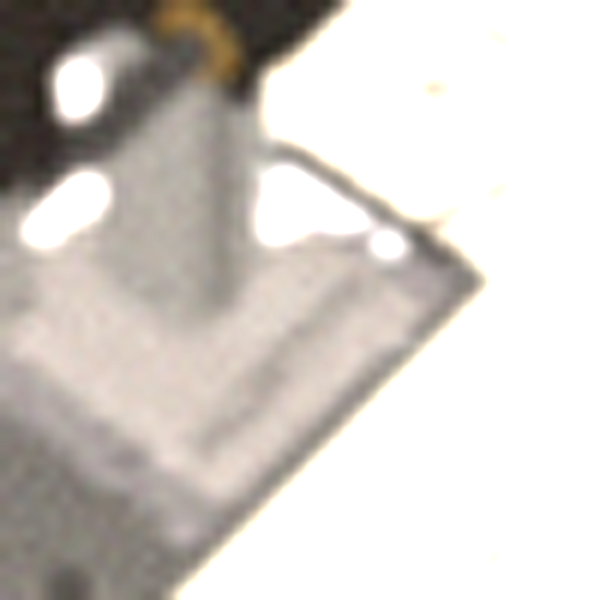

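View pics/w2.png

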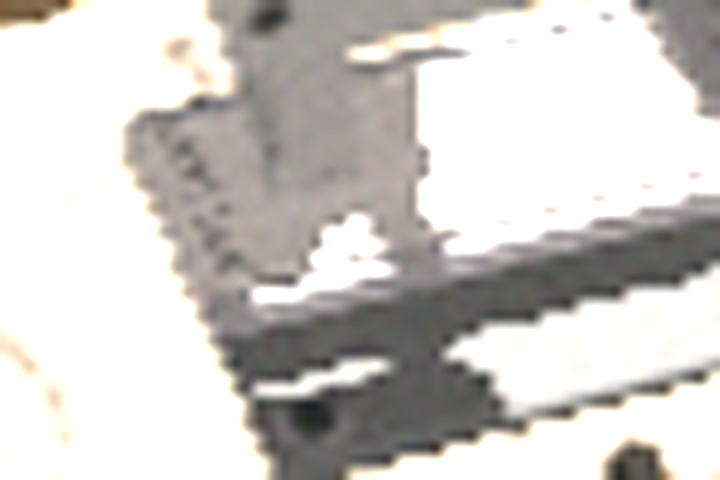

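apply_moves(
  commands=[
    [1, [0, 0, 1.5], 0],
    [1, [0, 0, 1.5], 0],
    [1, [0, 0, 0], 0],
    [1, [-1, 0, 0], 0],
    [1, [-2, 0, 0], 0],
  ],
)

```text
time_s: 23.4
ee_pos: [0.483, -0.0429, 0.0239]
eef_rot: [168.4, 90.0, -7.4]
contact_force: [-0.8, -0.7, 0.3]
finger_gap: 0.0005
```

apply_moves(
  commands=[
    [1, [-10, 0, 0], 0],
    [1, [-40, 0, 0], 0],
    [1, [-45, 0, 0], 0],
    [1, [-45, 0, 0], 0],
    [1, [-45, 0, 0], 0],
  ],
)

```text
time_s: 23.9
ee_pos: [0.4819, -0.0435, 0.2106]
eef_rot: [22.4, 89.9, -153.4]
contact_force: [-0.1, 1.4, 1.1]
finger_gap: 0.0004
```

apply_moves(
  commands=[
    [1, [-40, 30, 0], 0],
    [1, [0, 45, 0], 0],
    [1, [0, 45, 0], 0],
    [1, [0, 45, 0], 0],
    [1, [0, 0, 0], 0],
  ],
)

```text
time_s: 24.4
ee_pos: [0.4925, -0.2147, 0.2495]
eef_rot: [80.7, 89.9, -95.7]
contact_force: [-0.8, -0.5, 0.6]
finger_gap: 0.0005
```

```bash
python3 st.py; python3 - <<'E'
from rig import *
from h import *
d=get_image("side"); e=get_image("scene"); f=get_image("wrist")
cv2.imwrite("pics/y1.png",cv2.resize(e["image"][170:290,200:380,::-1],None,fx=4.4,fy=4.4,interpolation=cv2.INTER_CUBIC))
cv2.imwrite("pics/y2.png",cv2.resize(d["image"][150:240,250:390,::-1],None,fx=5.6,fy=5.6,interpolation=cv2.INTER_CUBIC))
cv2.imwrite("pics/y3.png",f["image"][:,:,::-1])
E
```

```text
24.4 [ 0.4925 -0.2147  0.2495] jaw -86.37 [-0.8 -0.5  0.6] [ 0.03   0.162 -0.02 ] 0.00045724476216365607 [-31.  21.  65. 103. -21.  69. -46.] [  5.67 -46.78  14.07 -43.57  -1.11   0.07   2.82]
```

View pics/y1.png

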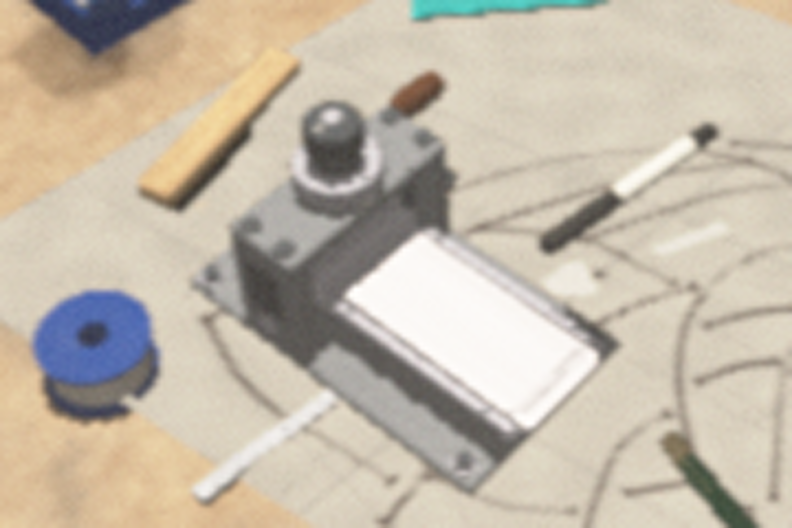

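View pics/y2.png

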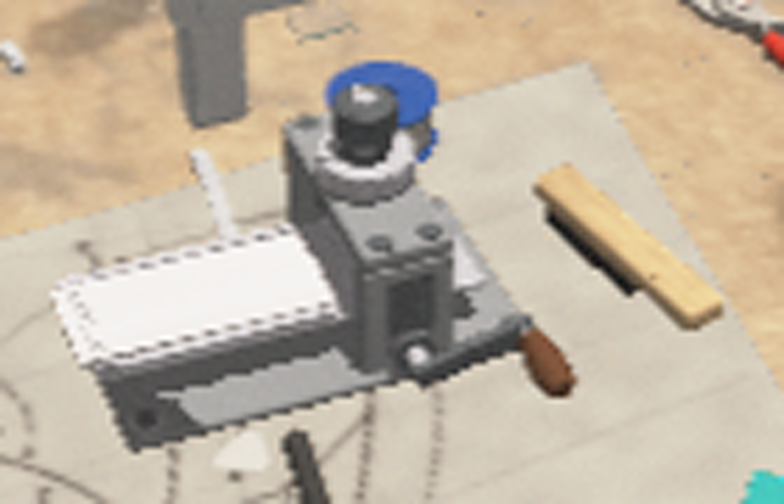

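View pics/y3.png

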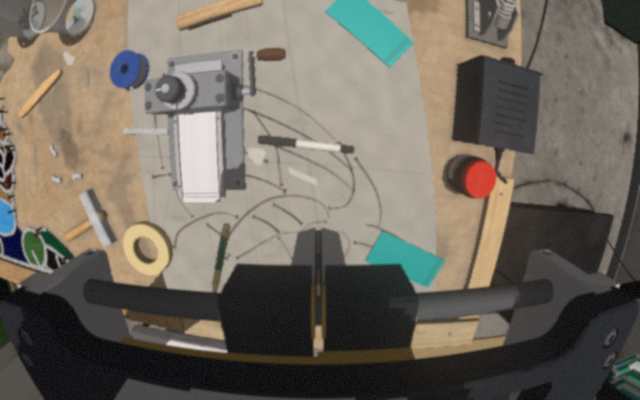

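```bash
python3 - <<'E'
from rig import *
from h import *
p=[.601,-.0348,.0735]
def back(d,uv,z):
    r=d["pose"][:3,:3]@np.linalg.inv(d["mtx"])@[uv[0],uv[1],1]; o=d["pose"][:3,3]; P=o+r*(z-o[2])/r[2]
    return rz(p[2]).T@(P-[p[0],p[1],0])
e=get_image("scene"); d=get_image("side")
for c in ((522,432),(603,352)): print(back(e,np.array(c)/4.4+[200,170],.035).round(4))
for c in ((55,290),(90,362)): print(back(d,np.array(c)/5.6+[250,150],.035).round(4))
E
```

```text
[-0.1504  0.0333  0.035 ]
[-0.15   -0.0286  0.035 ]
[-0.1462  0.0257  0.035 ]
[-0.1449 -0.03    0.035 ]
```

```bash
python3 -c "
from rig import *
print(finish_job())"
```

```text
the job is handed in; nothing more can be done
None
```

I did every step and handed the job in at about 24 s of the 70 s. The roll gap itself I never measured, because the roll is hidden under the crosshead.

**What I did**
- **Lock ring:** I slackened it about 1.2 rad.
- **Knob:** I turned it about 1.67 rad clockwise, more than the 1.4 rad it can need, and the knob's pointer followed. The 5 mm gap rests on that turn and on the ring being free at the time.
- **Lock ring again:** I tightened it until the pads slipped on it at about 0.8 N m. I took that as the dead stop.
- **Plate:** I pressed on it with roughly 20 N and dragged it out along the table.

**Last checks**
- **Plate position:** it lies flat between the guides and moved about 34–35 mm. Its front end is about level with the table's front edge, so its rear end is about 20 mm in front of the nip. If it started at the far end of its allowed range, that would be 15 mm.
- **Surroundings:** the bystanders look unmoved in the pictures, and the gripper is clear of everything.

**What disagreed**
- **Finger length:** the fingertips were about 10–12 mm behind the reported TCP, where `nose_length` says 19 mm ahead. I worked from the pictures and felt for the plate by contact.
- **Camera agreement:** the scene and side cameras differed by about 5 mm on absolute positions along the table.
- **Plate drag:** the plate slipped under the fingers for the first few mm. The press also reached 38 N briefly, before I backed off.

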